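# Pack the pin holders into the slide-cover case

## Robot

A 6-joint arm with a two-finger parallel gripper is mounted at the origin on the work surface. World frame = base frame: x ahead of the robot, y to its left, z up, the work surface at z = 0. Lengths are in m, angles in rad, forces in N, time in s.
With the tool pointing down it reaches from about 0.3 to 0.875 m from the base axis. Payload 6.4 kg.
Tool frame: the origin (TCP) lies at the centre of the arm's flange, where the gripper is bolted on; the fingertips stand 173 mm ahead of it and the grasp point (between the pads) lies 155 mm ahead of it; z points along the fingers, x is the direction in which the jaws open and shut, and the axes are right-handed (so a half turn about z gives the same grasp; the last joint's range is limited). The gripper opens to 85 mm and grips with 20 to 120 N. Pads are 22 mm wide; open, the fingers measure 114 mm over their backs; the gripper's body (76 mm by 85 mm) begins 54 mm behind the grasp point. The pads swing forward as they close: fully open they stand 13 mm farther back than shut.
Start: joints at [1.028, 0.181, 1.607, -0, 1.354, -0.206], TCP at [0.19, 0.543, 0.405] pointing down, gripper open.
Joint ranges: [-2.99, 2.99], [-0.89, 2.07], [0.3, 2.58], [-1.14, 4.28], [0, 2.63], [-3.12, 3.12]. Speed limits (rad/s): [2.57, 2.57, 3.01, 3.14, 3.14, 3.14].

## Interface

Orientations are given as a unit quaternion [w, x, y, z].
In Python, from bench import ctrl gives the robot as it stands. The module is installed in compiled form; this text tells all that it offers.
- The arm moves only by the tool move_arm, never from a script. Its argument "moves" is a list of rows, each an object of numbers: "gripper": the opening in per cent of the stroke, from 0 (shut) to 100 (fully open); "x", "y", "z": the shift along the tool's x, y, z in cm; "roll": the turn about the tool's z in degrees. In form: [{"gripper": .., "x": .., "y": .., "z": .., "roll": ..}, ...]. A call has 1 to 5 rows; each row shifts and turns the commanded pose from where the row before left it, along the tool's axes as they then stand; what a row does not reach is not made up. A row lasts 1/8 s, in which the tool goes at most 62.5 mm and 10.7 degrees, less where a joint would pass 70% of its speed; a pose out of reach is approached as far as the arm can. A call is refused whole if a number of a shift passes 6.25 or a number of a turn 10.7, either way. A call with a gripper value outside its range is refused whole. The fingers move at their own pace and stop on an object; the grip force is fixed at half the most. Time passes only in rows, so rows that do not move let the fingers close. It gives the time, the measured TCP pose, the force and the opening at its end, in the units of the state.
- ctrl.get_obs(): the state, without advancing time (a new reading comes with each control period).
- ctrl.camera(name): name is "scene" or "top" or "wrist"; returns a dict with "img" (420x560x3 uint8, red, green, blue), "fx", "fy", "cx", "cy" (pixels), "D" ([k1, k2, p1, p2, k3] as OpenCV has them; the pictures are not rectified), "world_from_camera" (4x4, takes a point from camera to world coordinates); the wrist camera has in their place "tool_from_camera" (4x4, takes a point from camera to tool coordinates, whose origin is the TCP and whose axes are the tool frame's). Camera axes: x right, y up, looking along -z (the intrinsics and any distortion apply to the point x, -y, -z); pixel columns grow to the right and rows downward; lengths in m; the calibration is good to about 2 mm. A picture is of the moment at which its call begins: read the wrist's pose just before it. There is no depth.
- ctrl.hand_in(): hands the job in, once; it reports no verdict.
The state is a dict: "time_s": time; "q": joint angles; "dq": joint speeds; "joint_efforts": joint torques, N m; "eef_pos": TCP position; "eef_rot": TCP orientation; "wrist_force": force on the tool from outside, world axes, zero at the start; "torque": the same for the moment, N m; "opening": opening from 0.0 (shut) to 1.0 (fully open).
Only numpy, scipy, OpenCV 4.12 (cv2) and the standard library are available. Lean on these libraries where they do the work, as an engineer would, in place of code of your own. Each camera call takes 0.05 s, during which the arm holds its last target. There are 200 camera calls.

## Task

Open the case by holding its black tab down while sliding the cover fully open, and lay the sharpening stone from inside flat in the white china dish. Pack every loose pin holder flat on the tray floor, pins up, none on another, turned so that they fit together; then slide the cover fully shut with the tab held down and let the tab spring up to lock. Leave the spray bottle, vase and pot where they stand.

Things in the scene. Friction and masses are not known exactly. Their poses are not given: they have to be found in the camera images.
- case: Grey plastic case fixed to the bench, 157 mm (its x) by 181 mm (its y); origin at the centre of its underside. Outer side walls (at -x, +x) 52 mm high, -y end wall 44 mm, +y end wall 39 mm. Inside each side wall runs a ledge 9 mm wide, 39 mm high; lock teeth 46 to 52 mm high stand over the -x ledge only, so nothing overhangs the tray once it is open.
- tray_in (a point): Centre of the tray floor, 4 mm above the bench, axes as the case's. The tray is 129 mm (x) by 171 mm (y): a grid of 3 by 4 cells of 42 mm. All five pin holders fill it with 3 mm gaps: the two corners, a half turn apart, interlock into 3 by 2 cells; the three bars side by side, long sides along y, fill the other 3 by 2.
- cover (a joint): Slide of the white cover (underside 40 mm, top 44 mm above the bench) to the case's +y, m: 0 shut, 0.175 fully open (whole tray uncovered, cover overhangs the +y end). Friction about 2 N. Lock teeth every 27 mm along the rail block it both ways (1.5 mm play when shut) unless the black tab is held down, so keep it down for the whole slide.
- latch (a joint): Downward travel of the black spring tab on the cover, m: 0 up, 0.007 bottomed. 4 N to start, 8 N at the bottom; the lock is free from 0.005 on. Let go with the cover shut, it springs up behind the first tooth and locks.
- latch_top (a point): Centre of the tab's top, 30 mm (case x) by 32 mm (y); rides with cover and tab. Up, it is 54 mm above the bench; cover shut, it is at x -40, y -60 mm in the case. Two white ribs on the cover, 36 mm long in x, tops 60 mm above the bench, stand before and behind it, inner faces 21 mm from its centre in y: shut fingers standing on the tab can push the cover by them.
- corner_a: Loose L-shaped dark metal pin holder, 8 mm thick, 0.25 kg. One limb spans x -40.5 to 40.5, y -19.5 to 19.5 mm; the other leaves its -x end: x -40.5 to -1.5, y up to 61.5 mm. Origin: underside, middle of the first limb. A block of upright brass pins, 14 mm (x) by 24 mm (y) by 24 mm high, stands on the plate above it (top 32 mm up; solid: pinch it along x). May be absent.
- corner_b: Loose, as corner_a: same shape, size and axes. May be absent.
- bar_a: Loose straight dark metal pin holder: plate 81 mm (x) by 39 mm (y), 8 mm thick, 0.17 kg, same after a half turn. Origin: centre of the underside. A block of upright brass pins, 14 mm (x) by 24 mm (y) by 24 mm high, stands on the plate above it (top 32 mm up; solid: pinch it along x). May be absent.
- bar_b: Loose, as bar_a: same shape, size and axes. May be absent.
- bar_c: Loose, as bar_a: same shape, size and axes. May be absent.
- stone: Loose grey sharpening stone, a plain block 70 mm (x) by 26 mm (y) by 16 mm high, about 80 g; origin at the centre of its underside. At the start it lies in the tray under the shut cover.
- dish: White china dish fixed to the bench, 150 mm (x) by 100 mm (y), walls 4 mm thick and 20 mm high, inner floor 4 mm above the bench; origin at the centre of its underside.
- dish_in (a point): Centre of the dish's inner floor.
- spray: Bystander: white spray bottle, 72 mm across, 200 mm tall; origin at the centre of its underside.
- vase: Bystander: green glass vase, 84 mm across, 160 mm tall; origin at the centre of its underside.
- pot: Bystander: small terracotta pot, 84 mm across, 70 mm tall; origin at the centre of its underside.
There are look-alikes about, which are no part of the job. Leave any pink or purple look-alike of the bar_b alone.

How it is judged:
On the way, in this order (a step that is already met when the one before it is completed fails the run):
1. the cover is slid fully open (value of joint cover above 0.165 m), for 0.2 s.
2. with the cover open, the stone lies in the dish and every pin holder lies flat in the tray (value of joint cover above 0.1 m and x of stone in the frame of dish_in between -0.055 and 0.055 m and y of stone in the frame of dish_in between -0.038 and 0.038 m and z of stone in the frame of dish_in between -0.004 and 0.005 m and angle between stone's own z axis and vertical below 0.1 rad and x of corner_a in the frame of tray_in between -0.062 and 0.062 m and y of corner_a in the frame of tray_in between -0.083 and 0.083 m and z of corner_a in the frame of tray_in between -0.004 and 0.004 m and angle between each of corner_a, corner_b, bar_a, bar_b, bar_c's own z axis and vertical below 0.07 rad and x of corner_b in the frame of tray_in between -0.062 and 0.062 m and y of corner_b in the frame of tray_in between -0.083 and 0.083 m and z of corner_b in the frame of tray_in between -0.004 and 0.004 m and x of bar_a in the frame of tray_in between -0.062 and 0.062 m and y of bar_a in the frame of tray_in between -0.083 and 0.083 m and z of bar_a in the frame of tray_in between -0.004 and 0.004 m and x of bar_b in the frame of tray_in between -0.062 and 0.062 m and y of bar_b in the frame of tray_in between -0.083 and 0.083 m and z of bar_b in the frame of tray_in between -0.004 and 0.004 m and x of bar_c in the frame of tray_in between -0.062 and 0.062 m and y of bar_c in the frame of tray_in between -0.083 and 0.083 m and z of bar_c in the frame of tray_in between -0.004 and 0.004 m), for 0.2 s.
At the end, for the whole second after the job is handed in: Cover shut (within 4 mm of its stop) with its tab up (within 2 mm) and so locked; every pin holder that is present flat on the tray floor (underside within 4 mm of it, tilt under 4 degrees); the stone flat on the floor of the dish; all at rest (value of joint cover below 0.004 m and value of joint latch below 0.002 m and x of stone in the frame of dish_in between -0.055 and 0.055 m and y of stone in the frame of dish_in between -0.038 and 0.038 m and z of stone in the frame of dish_in between -0.004 and 0.005 m and angle between stone's own z axis and vertical below 0.1 rad and x of corner_a in the frame of tray_in between -0.062 and 0.062 m and y of corner_a in the frame of tray_in between -0.083 and 0.083 m and z of corner_a in the frame of tray_in between -0.004 and 0.004 m and angle between each of corner_a, corner_b, bar_a, bar_b, bar_c's own z axis and vertical below 0.07 rad and x of corner_b in the frame of tray_in between -0.062 and 0.062 m and y of corner_b in the frame of tray_in between -0.083 and 0.083 m and z of corner_b in the frame of tray_in between -0.004 and 0.004 m and x of bar_a in the frame of tray_in between -0.062 and 0.062 m and y of bar_a in the frame of tray_in between -0.083 and 0.083 m and z of bar_a in the frame of tray_in between -0.004 and 0.004 m and x of bar_b in the frame of tray_in between -0.062 and 0.062 m and y of bar_b in the frame of tray_in between -0.083 and 0.083 m and z of bar_b in the frame of tray_in between -0.004 and 0.004 m and x of bar_c in the frame of tray_in between -0.062 and 0.062 m and y of bar_c in the frame of tray_in between -0.083 and 0.083 m and z of bar_c in the frame of tray_in between -0.004 and 0.004 m and linear speed of each of corner_a, corner_b, bar_a, bar_b, bar_c, stone below 0.02 m/s); the robot touches nothing.
It fails at once if the spray bottle is pushed more than 3 cm or tipped (distance of spray from where it was at the start of the episode above 0.03 m or angle between spray's own z axis and vertical above 0.35 rad).
It fails at once if the vase is pushed more than 3 cm or tipped (distance of vase from where it was at the start of the episode above 0.03 m or angle between vase's own z axis and vertical above 0.35 rad).
It fails at once if the pot is pushed more than 3 cm or tipped (distance of pot from where it was at the start of the episode above 0.03 m or angle between pot's own z axis and vertical above 0.35 rad).
Of corner_a, corner_b, bar_a, bar_b, bar_c only 4 to 5 are there at a start; the rules pass over those that are not, and their reading is None.
At some moment in a run one of corner_a, corner_b, bar_a, bar_b, bar_c may be knocked a few centimetres aside while the robot is not near it.
Once in a run the grip may slacken for a moment while it holds something.
It also fails if it takes over 192 s, if anything falls off the work surface, if the arm or the gripper's body presses on something with over 40 N, if the wrist force passes 120 N, or if a joint passes its speed limit or range.

## Working session

There is one attempt and no reset: what is moved stays moved. The work goes in short steps, Python scripts to look and compute and a tool call to move; the robot and the scene stay as the last step left them, time stands still between calls to the robot, and variables do not carry over. Pictures are saved under pics/ and viewed, about 12 in all and at most 16, crops included, and the job is handed in when it is done.

Besides the shell and the picture viewer there is one more tool, called after ">>>" in YAML: its name, and indented under it one key for each argument. move_arm: Moves the arm, as the interface text tells. Its arguments: {"type":"object","properties":{"moves":{"type":"array","items":{"type":"object","properties":{"gripper":{"type":"number"},"x":{"type":"number"},"y":{"type":"number"},"z":{"type":"number"},"roll":{"type":"number"}}}}},"required":["moves"]}

```bash
mkdir -p pics
cat > h.py <<'E'
import numpy as np, cv2
from bench import ctrl
from scipy.spatial.transform import Rotation as R
def pose():
    o=ctrl.get_obs(); T=np.eye(4); q=o['eef_rot']; T[:3,:3]=R.from_quat([q[1],q[2],q[3],q[0]]).as_matrix(); T[:3,3]=o['eef_pos']; return o,T
def cam(n):
    o,T=pose(); c=ctrl.camera(n)
    c['W']=T@np.array(c['tool_from_camera']) if n=='wrist' else np.array(c['world_from_camera'])
    c['K']=np.array([[c['fx'],0,c['cx']],[0,c['fy'],c['cy']],[0,0,1.]]); c['D']=np.array(c['D'],float); return c
def save(c,f,s=1): cv2.imwrite('pics/'+f,cv2.resize(c['img'][:,:,::-1],None,fx=s,fy=s))
def ray(c,px,z):
    p=cv2.undistortPoints(np.array(px,float).reshape(-1,1,2),c['K'],c['D']).reshape(-1,2)
    d=np.c_[p[:,0],-p[:,1],-np.ones(len(p))]@c['W'][:3,:3].T; o=c['W'][:3,3]
    return o+d*((z-o[2])/d[:,2])[:,None]
def proj(c,P):
    P=np.atleast_2d(P); Q=(P-c['W'][:3,3])@c['W'][:3,:3]; Q=Q*[1,-1,-1]
    return cv2.projectPoints(Q,np.zeros(3),np.zeros(3),c['K'],c['D'])[0].reshape(-1,2)
E
python3 - <<'E'
from h import *
import pickle
for n in('top','scene','wrist'):
    c=cam(n); save(c,n+'0.png',1.4); pickle.dump(c,open(n+'0.pkl','wb')); print(n,c['W'].round(3).tolist(),c['fx'])
o,T=pose();print(o['time_s'],T.round(3),o['opening'])
E
```

```text
top [[0.021, 0.996, -0.092, 0.405], [-0.999, 0.023, 0.023, -0.014], [0.025, 0.092, 0.995, 1.243], [0.0, 0.0, 0.0, 1.0]] 438.53309282478176
scene [[-0.469, -0.51, 0.721, 1.433], [0.883, -0.28, 0.377, 0.436], [0.01, 0.814, 0.581, 0.811], [0.0, 0.0, 0.0, 1.0]] 407.8537918289601
wrist [[0.33, -0.91, -0.25, 0.125], [0.944, 0.318, 0.089, 0.565], [-0.001, -0.265, 0.964, 0.374], [0.0, 0.0, 0.0, 1.0]] 360.42086912664735
0.15 [[ 0.33   0.944 -0.001  0.19 ]
 [ 0.944 -0.33  -0.001  0.543]
 [-0.001 -0.    -1.     0.404]
 [ 0.     0.     0.     1.   ]] 1.0008392308925875
```

View pics/top0.png

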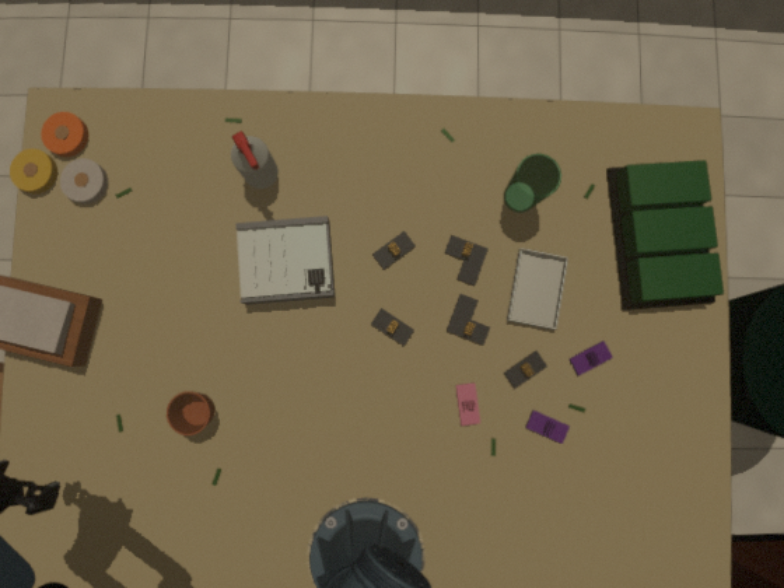

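View pics/scene0.png

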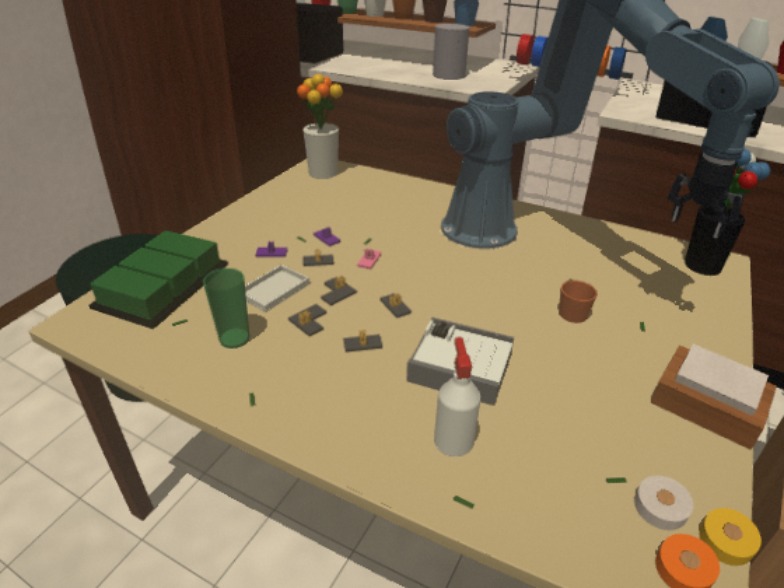

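The top view shows five dark holders: bars at (393,250), (393,327) and (525,370), corners at (467,258) and (468,320). The case is at (285,260) with its black tab at (317,280), so case +y points image-left, which is world +y. The dish is at (537,290), the spray at (250,155), the vase at (530,185) and the pot at (190,412).

Possible mix-ups: the pink bar (468,404) and purple bars (591,358) and (547,427) are look-alikes of the bars. The book or box at the left edge and the green tray could be taken for the case. I'm choosing the dark plates with brass pins.

Run:
```python
from h import *
import pickle
c=pickle.load(open('top0.pkl','rb')); im=c['img']; hsv=cv2.cvtColor(im,cv2.COLOR_RGB2HSV)
m=((hsv[:,:,2]<75)).astype(np.uint8)*255
n,l,s,ce=cv2.connectedComponentsWithStats(m)
vis=im[:,:,::-1].copy()
def rep(name,mask,z):
    n,l,s,ce=cv2.connectedComponentsWithStats(mask)
    for i in range(1,n):
        if 80<s[i,4]<12000 and 140<ce[i][0]<430 and 60<ce[i][1]<330:
            k=(l==i).astype(np.uint8); ct=max(cv2.findContours(k,0,1)[0],key=cv2.contourArea)
            w=ray(c,ct.reshape(-1,2),z)[:,:2]*1000
            r=cv2.minAreaRect(w.astype(np.float32))
            b=proj(c,np.c_[cv2.boxPoints(r)/1000,np.full(4,z)])
            cv2.polylines(vis,[b.round().astype(int).reshape(-1,1,2)],True,(0,255,0),1)
            print(name,ce[i].round(),s[i,4],'c',np.round(r[0]),'size',np.round(r[1]),'ang',round(r[2],1))
rep('dark',m,.008)
br=((hsv[:,:,0]>10)&(hsv[:,:,0]<22)&(hsv[:,:,1]>140)&(hsv[:,:,2]>80)).astype(np.uint8)*255
n,l,s,ce=cv2.connectedComponentsWithStats(br)
for i in range(1,n):
    if 15<s[i,4]<200: print('brass',ce[i].round(),s[i,4],(ray(c,ce[i],.025)[0]*1000).round())
wh=((hsv[:,:,1]<60)&(hsv[:,:,2]>110)).astype(np.uint8)*255
rep('white',wh,.02)
cv2.imwrite('pics/crop1.png',cv2.resize(vis[140:310,150:430],None,fx=2.8,fy=2.8))
for n,p,z in(('spray',(250/1.4,155/1.4),.2),('vase',(520/1.4,197/1.4),0.),('pot',(190/1.4,412/1.4),.07)): print(n,ray(c,p,z))
```

```text
dark [378. 139.] 1255 c [ 731. -317.] size [ 93. 190.] ang 65.6
dark [187. 129.] 399 c [740. 230.] size [108.  67.] ang 15.4
dark [281. 179.] 306 c [611. -43.] size [38. 78.] ang 38.1
dark [333. 185.] 506 c [ 593. -183.] size [80. 81.] ang 71.1
dark [226. 199.] 134 c [544. 112.] size [48. 31.] ang 7.8
dark [207. 214.] 196 c [500. 165.] size [ 20. 181.] ang 7.2
dark [333. 229.] 516 c [ 474. -203.] size [79. 81.] ang 69.4
dark [280. 234.] 310 c [454. -43.] size [78. 38.] ang 57.5
dark [374. 264.] 316 c [ 375. -313.] size [37. 80.] ang 35.2
dark [423. 256.] 88 c [ 399. -452.] size [31. 25.] ang 18.8
dark [148. 302.] 180 c [261. 321.] size [45. 91.] ang 73.6
brass [281. 177.] 36 [612. -43.  25.]
brass [333. 178.] 30 [ 615. -191.   25.]
brass [280. 233.] 33 [455. -44.  25.]
brass [335. 234.] 35 [ 455. -196.   25.]
brass [376. 263.] 33 [ 376. -313.   25.]
brass [126. 300.] 53 [260. 377.  25.]
white [201. 185.] 2886 c [583. 178.] size [136. 181.] ang 5.9
white [382. 207.] 1560 c [ 537. -334.] size [ 97. 143.] ang 80.7
spray [[0.74083277 0.21516894 0.2       ]]
vase [[ 0.73104664 -0.30507898  0.        ]]
pot [[0.28228811 0.33621207 0.07      ]]
```

View pics/crop1.png

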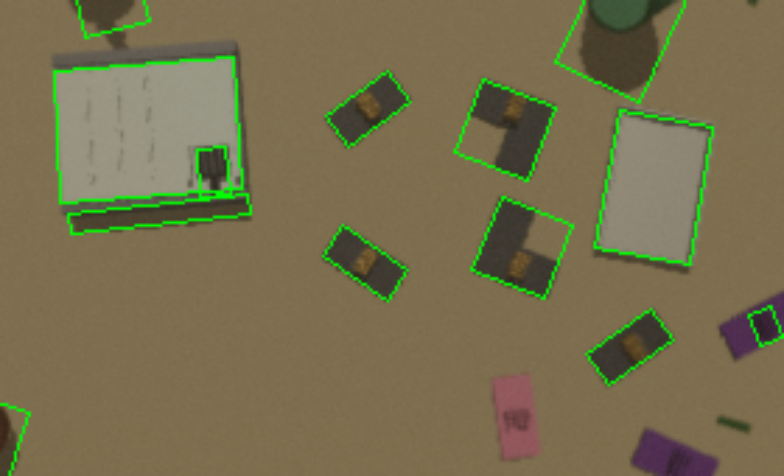

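Five dark holders are confirmed in the crop (two L corners, three bars), and the pink and purple bars stay untouched. Next I'll look at the case with the wrist camera.

```bash
cat >> h.py <<'E'
def plan(x,y,z,adeg,g=None,step=6.0,rs=10.0):
    """rows from the measured pose to TCP world x,y,z (mm), jaw axis angle adeg"""
    o,T=pose(); a=np.degrees(np.arctan2(T[1,0],T[0,0])); p=T[:3,3]*100; t=np.array([x,y,z])/10
    da=(adeg-a+90)%180-90
    q6=np.arctan2(y,x)-np.radians(a+da)
    if abs(q6)>3.0: da-=np.sign(da)*180
    d=t-p; n=max(1,int(np.ceil(max(np.linalg.norm(d)/step,abs(da)/rs)))); rows=[]
    for i in range(n):
        b=np.radians(a+da*i/n); s=d/n
        rows.append([round(s@[np.cos(b),np.sin(b),0],2),round(s@[np.sin(b),-np.cos(b),0],2),round(-s[2],2),round(-da/n,1)])
    print('now',(p*10).round(1),round(a,2),'rows',n,'q6',round(q6,2)); 
    for r in rows: print(r)
def st():
    o,T=pose(); print('t',round(o['time_s'],1),'pos',(T[:3,3]*1000).round(1),'a',round(np.degrees(np.arctan2(T[1,0],T[0,0])),2),'tilt',T[:2,2].round(4),'F',np.round(o['wrist_force'],1),'open',round(o['opening'],3))
E
python3 -c "
from h import *
plan(575,172,360,5)"
```

```text
now [189.9 542.5 404. ] 70.7 rows 9 q6 0.2
[np.float64(-2.47), np.float64(5.4), np.float64(0.49), np.float64(7.3)]
[np.float64(-1.77), np.float64(5.67), np.float64(0.49), np.float64(7.3)]
[np.float64(-1.03), np.float64(5.85), np.float64(0.49), np.float64(7.3)]
[np.float64(-0.28), np.float64(5.93), np.float64(0.49), np.float64(7.3)]
[np.float64(0.48), np.float64(5.92), np.float64(0.49), np.float64(7.3)]
[np.float64(1.22), np.float64(5.81), np.float64(0.49), np.float64(7.3)]
[np.float64(1.95), np.float64(5.61), np.float64(0.49), np.float64(7.3)]
[np.float64(2.65), np.float64(5.31), np.float64(0.49), np.float64(7.3)]
[np.float64(3.3), np.float64(4.93), np.float64(0.49), np.float64(7.3)]
```

>>> move_arm:
  moves:
    - {"gripper": 100,"x": -2.47,"y": 5.4,"z": 0.49,"roll": 7.3}
    - {"gripper": 100,"x": -1.77,"y": 5.67,"z": 0.49,"roll": 7.3}
    - {"gripper": 100,"x": -1.03,"y": 5.85,"z": 0.49,"roll": 7.3}
    - {"gripper": 100,"x": -0.28,"y": 5.93,"z": 0.49,"roll": 7.3}
    - {"gripper": 100,"x": 0.48,"y": 5.92,"z": 0.49,"roll": 7.3}

```text
time_s: 0.78
eef_pos: [0.405, 0.3353, 0.38]
eef_rot: [-0.0, 0.956, 0.292, 0.0]
wrist_force: [0.6, 0.9, 0.4]
opening: 1.0
```

>>> move_arm:
  moves:
    - {"gripper": 0,"x": 1.22,"y": 5.81,"z": 0.49,"roll": 7.3}
    - {"gripper": 0,"x": 1.95,"y": 5.61,"z": 0.49,"roll": 7.3}
    - {"gripper": 0,"x": 2.65,"y": 5.31,"z": 0.49,"roll": 7.3}
    - {"gripper": 0,"x": 3.3,"y": 4.93,"z": 0.49,"roll": 7.3}
    - {"gripper": 0}

```text
validation failed for argument at $.mo...
```

```bash
python3 -c "
from h import *
import pickle
st(); c=cam('wrist'); save(c,'case1.png',1.4); pickle.dump(c,open('case1.pkl','wb'))"
```

```text
t 0.8 pos [405.  335.3 380. ] a 33.97 tilt [-0.      0.0001] F [0.6 0.9 0.4] open 1.0
```

View pics/case1.png

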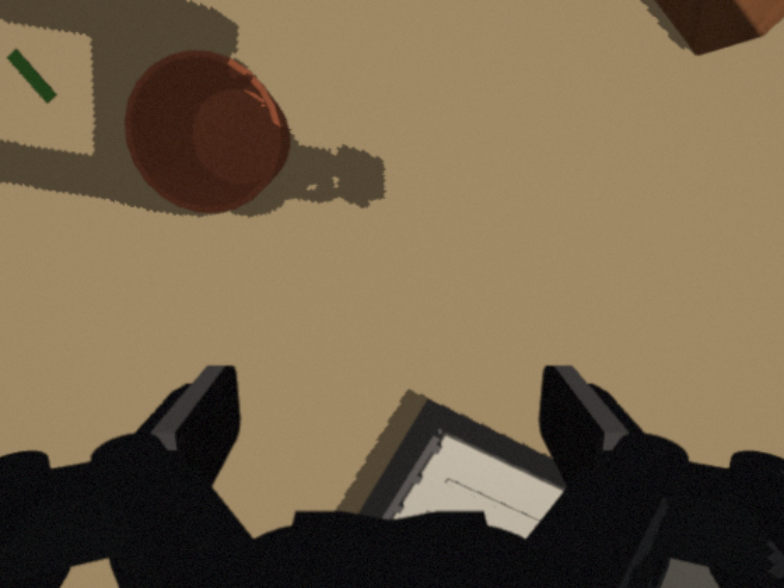

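```bash
sed -i "s/for r in rows: print(r)/for r in rows: print([float(v) for v in r])/" h.py; python3 -c "
from h import *
plan(578,105,440,5)"
```

```text
now [409.4 331.1 379.4] 33.43 rows 5 q6 0.09
[0.32, 5.63, -1.21, 5.7]
[0.88, 5.57, -1.21, 5.7]
[1.43, 5.46, -1.21, 5.7]
[1.96, 5.29, -1.21, 5.7]
[2.48, 5.07, -1.21, 5.7]
```

>>> move_arm:
  moves:
    - {"gripper": 0,"x": 0.32,"y": 5.63,"z": -1.21,"roll": 5.7}
    - {"gripper": 0,"x": 0.88,"y": 5.57,"z": -1.21,"roll": 5.7}
    - {"gripper": 0,"x": 1.43,"y": 5.46,"z": -1.21,"roll": 5.7}
    - {"gripper": 0,"x": 1.96,"y": 5.29,"z": -1.21,"roll": 5.7}
    - {"gripper": 0,"x": 2.48,"y": 5.07,"z": -1.21,"roll": 5.7}

```text
time_s: 1.45
eef_pos: [0.5763, 0.1116, 0.4409]
eef_rot: [-0.0, 0.999, 0.048, -0.0]
wrist_force: [0.2, 1.0, -0.4]
opening: -0.003
```

>>> move_arm:
  moves:
    - {"gripper": 0,"x": 0,"y": 0,"z": 0,"roll": 0}
    - {"gripper": 0,"x": 0,"y": 0,"z": 0,"roll": 0}

```text
time_s: 1.7
eef_pos: [0.5752, 0.1132, 0.44]
eef_rot: [-0.0, 0.999, 0.05, -0.001]
wrist_force: [-1.4, 0.3, -0.4]
opening: 0.001
```

```bash
python3 -c "
from h import *
import pickle
st(); c=cam('wrist'); save(c,'case2.png',1.4); pickle.dump(c,open('case2.pkl','wb'))"
```

```text
t 1.7 pos [575.2 113.2 440. ] a 5.73 tilt [-0.0016  0.0005] F [-1.4  0.3 -0.4] open 0.001
```

View pics/case2.png

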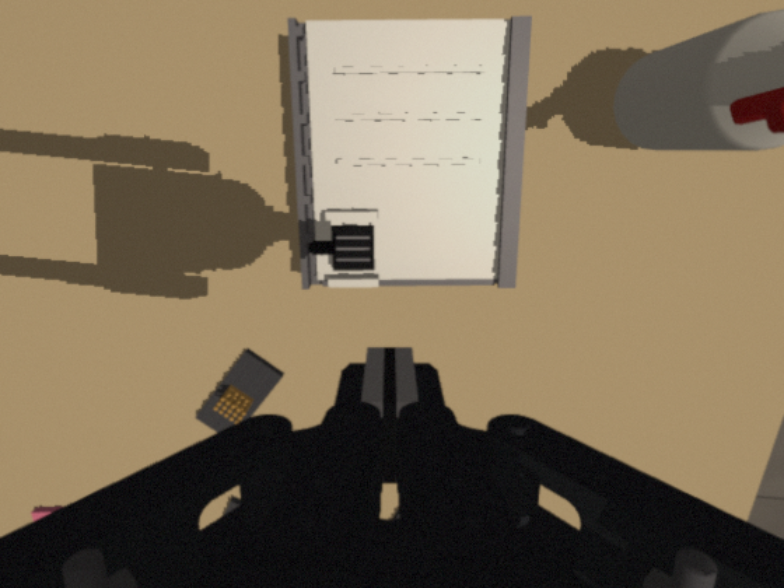

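Run:
```python
from h import *
import pickle
c=pickle.load(open('case2.pkl','rb')); im=c['img']; hsv=cv2.cvtColor(im,cv2.COLOR_RGB2HSV)
px=np.array([[289,18],[531,17],[516,288],[303,289]])/1.4
w=ray(c,px,.052)*1000; print(w.round(1)); print('centre',w.mean(0).round(1))
for i,j in((3,0),(2,1),(0,1),(3,2)): d=w[j]-w[i]; print(np.linalg.norm(d).round(1),np.degrees(np.arctan2(d[1],d[0])).round(2))
g=cv2.cvtColor(im,cv2.COLOR_RGB2GRAY)
m=np.zeros_like(g); m[156:198,230:272]=(g[156:198,230:272]<70)*255
ct=max(cv2.findContours(m,0,1)[0],key=cv2.contourArea); 
b=ct.reshape(-1,2); b=b[b[:,0]>=237]
t=ray(c,b,.054)*1000; r=cv2.minAreaRect(t[:,:2].astype(np.float32)); print('tab',r)
```

```text
[[494.5 255.6  52. ]
 [649.4 271.7  52. ]
 [669.6  92.   52. ]
 [513.7  75.5  52. ]]
centre [581.8 173.7  52. ]
181.1 96.07
180.8 96.42
155.7 5.96
156.9 6.06
tab ((547.1537475585938, 110.54248046875), (29.451696395874023, 31.552186965942383), 5.7519097328186035)
```

```bash
python3 -c "
from h import *
plan(547.2,114.5,250,6.1)"
```

```text
now [574.9 113.8 439.9] 5.79 rows 4 q6 0.1
[-0.69, -0.09, 4.75, -0.1]
[-0.69, -0.09, 4.75, -0.1]
[-0.69, -0.09, 4.75, -0.1]
[-0.69, -0.09, 4.75, -0.1]
```

>>> move_arm:
  moves:
    - {"gripper": 0,"x": -0.69,"y": -0.09,"z": 4.75,"roll": -0.1}
    - {"gripper": 0,"x": -0.69,"y": -0.09,"z": 4.75,"roll": -0.1}
    - {"gripper": 0,"x": -0.69,"y": -0.09,"z": 4.75,"roll": -0.1}
    - {"gripper": 0,"x": -0.69,"y": -0.09,"z": 4.75,"roll": 0}
    - {"gripper": 0,"x": 0,"y": 0,"z": 0,"roll": 0}

```text
time_s: 2.38
eef_pos: [0.5444, 0.1152, 0.2468]
eef_rot: [-0.0, 0.999, 0.054, -0.005]
wrist_force: [0.9, -0.2, 0.8]
opening: -0.002
```

```bash
python3 -c "
from h import *
st()
plan(547.2,114.5,220.5,6.1)"
```

```text
t 2.4 pos [544.4 115.2 246.8] a 6.16 tilt [-0.0098  0.0002] F [ 0.9 -0.2  0.8] open -0.002
now [544.4 115.2 246.8] 6.16 rows 1 q6 0.1
[0.27, 0.1, 2.63, 0.1]
```

>>> move_arm:
  moves:
    - {"gripper": 0,"x": 0,"y": 0,"z": 1.2,"roll": 0}
    - {"gripper": 0,"x": 0,"y": 0,"z": 0.8,"roll": 0}
    - {"gripper": 0,"x": 0,"y": 0,"z": 0.0,"roll": 0}
    - {"gripper": 0,"x": 0,"y": 0,"z": 0,"roll": 0}

```text
time_s: 2.88
eef_pos: [0.5482, 0.1137, 0.2315]
eef_rot: [0.0, 0.999, 0.052, 0.001]
wrist_force: [0.2, 0.3, 0.1]
opening: -0.001
```

```bash
python3 -c "
from h import *
st()"
```

```text
t 2.9 pos [548.2 113.7 231.5] a 6.0 tilt [ 0.0013 -0.    ] F [0.2 0.3 0.1] open -0.001
```

Tip is 4 mm above the tab. Pressing.

>>> move_arm:
  moves:
    - {"gripper": 0,"x": 0,"y": 0,"z": 0.5,"roll": 0}
    - {"gripper": 0,"x": 0,"y": 0,"z": 0.5,"roll": 0}
    - {"gripper": 0,"x": 0,"y": 0,"z": 0.1,"roll": 0}
    - {"gripper": 0,"x": 0,"y": 0,"z": 0,"roll": 0}

```text
time_s: 3.38
eef_pos: [0.5484, 0.1135, 0.2206]
eef_rot: [0.0, 0.999, 0.052, 0.001]
wrist_force: [-1.6, -1.2, 7.5]
opening: -0.001
```

```bash
python3 -c "
from h import *
st()"
```

```text
t 3.4 pos [548.4 113.5 220.6] a 6.0 tilt [ 0.0018 -0.0003] F [-1.6 -1.2  7.5] open -0.001
```

>>> move_arm:
  moves:
    - {"gripper": 0,"x": 0,"y": -0.5,"z": 0,"roll": 0}
    - {"gripper": 0,"x": 0,"y": -1,"z": 0,"roll": 0}
    - {"gripper": 0,"x": 0,"y": -1.5,"z": 0,"roll": 0}
    - {"gripper": 0,"x": 0,"y": -1.5,"z": 0,"roll": 0}
    - {"gripper": 0,"x": 0,"y": -1.5,"z": 0,"roll": 0}

```text
time_s: 4.0
eef_pos: [0.542, 0.1734, 0.2206]
eef_rot: [0.0, 0.999, 0.052, 0.001]
wrist_force: [-0.3, -4.7, 8.0]
opening: 0.0
```

```bash
python3 -c "
from h import *
st()"
```

```text
t 4.0 pos [542.  173.4 220.6] a 6.0 tilt [ 0.0015 -0.0009] F [-0.3 -4.7  8. ] open 0.0
```

>>> move_arm:
  moves:
    - {"gripper": 0,"x": 0,"y": -1.5,"z": 0,"roll": 0}
    - {"gripper": 0,"x": 0,"y": -1.5,"z": 0,"roll": 0}
    - {"gripper": 0,"x": 0,"y": -1.5,"z": 0,"roll": 0}
    - {"gripper": 0,"x": 0,"y": -1.5,"z": 0,"roll": 0}
    - {"gripper": 0,"x": 0,"y": -1.5,"z": 0,"roll": 0}

```text
time_s: 4.62
eef_pos: [0.5341, 0.2481, 0.2205]
eef_rot: [0.0, 0.999, 0.052, 0.001]
wrist_force: [-0.3, -3.1, 8.1]
opening: 0.002
```

>>> move_arm:
  moves:
    - {"gripper": 0,"x": 0,"y": -1.5,"z": 0,"roll": 0}
    - {"gripper": 0,"x": 0,"y": -1.5,"z": 0,"roll": 0}
    - {"gripper": 0,"x": 0,"y": -1,"z": 0,"roll": 0}
    - {"gripper": 0,"x": 0,"y": 0,"z": 0,"roll": 0}

```text
time_s: 5.12
eef_pos: [0.5299, 0.2885, 0.2207]
eef_rot: [-0.0, 0.999, 0.053, 0.001]
wrist_force: [-1.2, 1.4, 7.7]
opening: 0.0
```

```bash
python3 -c "
from h import *
st()"
```

```text
t 5.1 pos [529.9 288.5 220.7] a 6.04 tilt [0.0017 0.0006] F [-1.2  1.4  7.7] open 0.0
```

>>> move_arm:
  moves:
    - {"gripper": 0,"x": 0,"y": -0.5,"z": 0,"roll": 0}
    - {"gripper": 0,"x": 0,"y": -0.3,"z": 0,"roll": 0}
    - {"gripper": 0,"x": 0,"y": 0,"z": 0,"roll": 0}
    - {"gripper": 0,"x": 0,"y": 0,"z": 0,"roll": 0}

```text
time_s: 5.62
eef_pos: [0.5296, 0.2941, 0.2206]
eef_rot: [0.002, 0.999, 0.052, 0.001]
wrist_force: [-0.9, -10.6, 9.0]
opening: -0.005
```

```bash
python3 -c "
from h import *
st()"
```

```text
t 5.6 pos [529.6 294.1 220.6] a 6.01 tilt [ 0.0014 -0.0033] F [ -0.9 -10.6   9. ] open -0.005
```

>>> move_arm:
  moves:
    - {"gripper": 0,"x": 0,"y": 0.2,"z": 0,"roll": 0}
    - {"gripper": 0,"x": 0,"y": 0,"z": -3,"roll": 0}
    - {"gripper": 0,"x": 0,"y": 0,"z": -5,"roll": 0}
    - {"gripper": 0,"x": 1,"y": 3,"z": -5,"roll": 0}
    - {"gripper": 0,"x": 1,"y": 5,"z": -3,"roll": 0}

```text
time_s: 6.25
eef_pos: [0.5574, 0.2166, 0.3825]
eef_rot: [-0.0, 0.999, 0.054, 0.002]
wrist_force: [1.6, -1.7, -0.2]
opening: 0.001
```

>>> move_arm:
  moves:
    - {"gripper": 0,"x": 1,"y": 5,"z": -3,"roll": 0}
    - {"gripper": 0,"x": 0,"y": 5,"z": -3,"roll": 0}
    - {"gripper": 0,"x": 0,"y": 0,"z": 0,"roll": 0}
    - {"gripper": 0,"x": 0,"y": 0,"z": 0,"roll": 0}

```text
time_s: 6.75
eef_pos: [0.5773, 0.1179, 0.4389]
eef_rot: [-0.0, 0.999, 0.052, -0.001]
wrist_force: [0.0, 0.5, 0.5]
opening: -0.005
```

```bash
python3 -c "
from h import *
import pickle
st(); c=cam('wrist'); save(c,'tray1.png',1.4); pickle.dump(c,open('tray1.pkl','wb'))"
```

```text
t 6.8 pos [577.3 117.9 438.9] a 5.96 tilt [-0.0011  0.0005] F [0.  0.5 0.5] open -0.005
```

View pics/tray1.png

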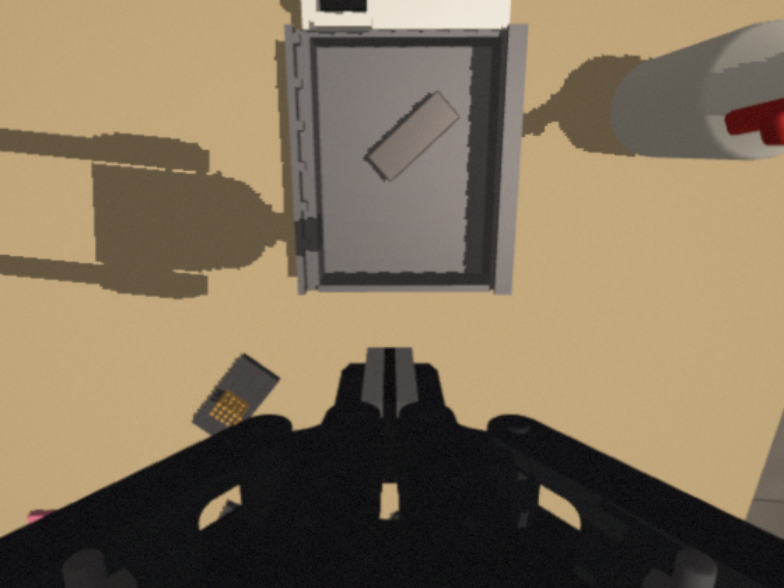

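The cover is fully open. The stone's top face has corners at about (438,92), (459,116), (389,181) and (366,157).

Run:
```python
from h import *
import pickle
c=pickle.load(open('tray1.pkl','rb'))
w=ray(c,np.array([[286,26],[527,25],[512,293],[301,293]])/1.4,.052)*1000; print('case',w.mean(0).round(1),[np.degrees(np.arctan2(*(w[j]-w[i])[[1,0]])).round(2) for i,j in((3,0),(2,1),(0,1),(3,2))])
im=c['img'];hsv=cv2.cvtColor(im,cv2.COLOR_RGB2HSV)
w=ray(c,np.array([[438,92],[459,116],[389,181],[366,157]])/1.4,.020)[:,:2]*1000
r=cv2.minAreaRect(w.astype(np.float32)); print('stone',w.mean(0),r)
x,y=w.mean(0)
d=w[0]-w[3]; al=np.degrees(np.arctan2(d[1],d[0])); print('long axis',al)
plan(x,y,250,al-90)
```

```text
case [582.1 174.2  52. ] [np.float64(96.48), np.float64(96.52), np.float64(6.2), np.float64(6.0)]
stone [585.11661956 195.79512624] ((584.741455078125, 196.02951049804688), (70.18177032470703, 24.573131561279297), 48.33428955078125)
long axis 46.89920485056341
now [577.1 118.5 438.4] 6.02 rows 5 q6 1.08
[0.32, -1.52, 3.77, 9.8]
[0.06, -1.55, 3.77, 9.8]
[-0.21, -1.54, 3.77, 9.8]
[-0.47, -1.48, 3.77, 9.8]
[-0.71, -1.38, 3.77, 9.8]
```

>>> move_arm:
  moves:
    - {"gripper": 60,"x": 0.32,"y": -1.52,"z": 3.77,"roll": 9.7}
    - {"gripper": 60,"x": 0.06,"y": -1.55,"z": 3.77,"roll": 9.7}
    - {"gripper": 60,"x": -0.21,"y": -1.54,"z": 3.77,"roll": 9.7}
    - {"gripper": 60,"x": -0.47,"y": -1.48,"z": 3.77,"roll": 9.7}
    - {"gripper": 60,"x": -0.71,"y": -1.38,"z": 3.77,"roll": 9.7}

```text
time_s: 7.42
eef_pos: [0.5839, 0.1972, 0.2485]
eef_rot: [0.0, 0.931, -0.364, -0.001]
wrist_force: [0.6, -0.3, 0.1]
opening: 0.601
```

>>> move_arm:
  moves:
    - {"gripper": 60,"x": 0,"y": 0,"z": 2,"roll": 0}
    - {"gripper": 60,"x": 0,"y": 0,"z": 0,"roll": 0}
    - {"gripper": 60,"x": 0,"y": 0,"z": 0,"roll": 0}

```text
time_s: 7.8
eef_pos: [0.5858, 0.195, 0.2325]
eef_rot: [-0.0, 0.932, -0.362, 0.001]
wrist_force: [-0.7, -0.3, 0.6]
opening: 0.602
```

```bash
python3 -c "
from h import *
st()
plan(585,195.9,179,-42.4)"
```

```text
t 7.8 pos [585.8 195.  232.5] a -42.4 tilt [0.002  0.0001] F [-0.7 -0.3  0.6] open 0.602
now [585.8 195.  232.5] -42.4 rows 1 q6 1.06
[-0.12, -0.02, 5.35, 0.0]
```

>>> move_arm:
  moves:
    - {"gripper": 60,"x": -0.1,"y": 0,"z": 3,"roll": 0}
    - {"gripper": 60,"x": 0,"y": 0,"z": 2.3,"roll": 0}
    - {"gripper": 60,"x": 0,"y": 0,"z": 0,"roll": 0}
    - {"gripper": 0,"x": 0,"y": 0,"z": 0,"roll": 0}
    - {"gripper": 0,"x": 0,"y": 0,"z": 0,"roll": 0}

```text
time_s: 8.43
eef_pos: [0.5856, 0.1958, 0.1806]
eef_rot: [-0.001, 0.932, -0.362, 0.002]
wrist_force: [0.5, -1.1, 2.9]
opening: 0.288
```

>>> move_arm:
  moves:
    - {"gripper": 0,"x": 0,"y": 0,"z": 0,"roll": 0}
    - {"gripper": 0,"x": 0,"y": 0,"z": 0,"roll": 0}
    - {"gripper": 0,"x": 0,"y": 0,"z": -4,"roll": 0}
    - {"gripper": 0,"x": 0,"y": 0,"z": -5,"roll": 0}
    - {"gripper": 0,"x": 0,"y": 0,"z": -5,"roll": 0}

```text
time_s: 9.05
eef_pos: [0.5843, 0.1957, 0.3203]
eef_rot: [-0.0, 0.932, -0.362, 0.0]
wrist_force: [0.7, -0.0, -1.0]
opening: 0.293
```

```bash
python3 -c "
from h import *
st()
plan(537,-334,300,-99.3)"
```

```text
t 9.1 pos [584.3 195.7 320.3] a -42.49 tilt [0.0006 0.0001] F [ 0.7 -0.  -1. ] open 0.293
now [584.3 195.7 320.3] -42.49 rows 9 q6 1.18
[3.59, 4.7, 0.23, 6.3]
[4.08, 4.27, 0.23, 6.3]
[4.53, 3.8, 0.23, 6.3]
[4.92, 3.28, 0.23, 6.3]
[5.25, 2.72, 0.23, 6.3]
[5.51, 2.12, 0.23, 6.3]
[5.71, 1.5, 0.23, 6.3]
[5.85, 0.87, 0.23, 6.3]
[5.91, 0.22, 0.23, 6.3]
```

>>> move_arm:
  moves:
    - {"gripper": 0,"x": 3.59,"y": 4.7,"z": 0,"roll": 6.3}
    - {"gripper": 0,"x": 4.08,"y": 4.27,"z": 0,"roll": 6.3}
    - {"gripper": 0,"x": 4.53,"y": 3.8,"z": 0,"roll": 6.3}
    - {"gripper": 0,"x": 4.92,"y": 3.28,"z": 0,"roll": 6.3}
    - {"gripper": 0,"x": 5.25,"y": 2.72,"z": 0,"roll": 6.3}

```text
time_s: 9.68
eef_pos: [0.5578, -0.1005, 0.3192]
eef_rot: [-0.0, 0.798, -0.603, 0.001]
wrist_force: [-0.1, -1.0, -0.6]
opening: 0.288
```

>>> move_arm:
  moves:
    - {"gripper": 0,"x": 5.51,"y": 2.12,"z": 0,"roll": 6.3}
    - {"gripper": 0,"x": 5.71,"y": 1.5,"z": 0,"roll": 6.3}
    - {"gripper": 0,"x": 5.85,"y": 0.87,"z": 0,"roll": 6.3}
    - {"gripper": 0,"x": 5.91,"y": 0.22,"z": 0,"roll": 6.3}
    - {"gripper": 0,"x": 0,"y": 0,"z": 0,"roll": 0}

```text
time_s: 10.3
eef_pos: [0.5364, -0.3385, 0.3192]
eef_rot: [-0.0, -0.646, 0.763, -0.001]
wrist_force: [0.4, 0.2, -0.9]
opening: 0.286
```

>>> move_arm:
  moves:
    - {"gripper": 0,"x": 0,"y": 0,"z": 3,"roll": 0}
    - {"gripper": 0,"x": 0,"y": 0,"z": 3,"roll": 0}
    - {"gripper": 0,"x": 0,"y": 0,"z": 3,"roll": 0}
    - {"gripper": 0,"x": 0,"y": 0,"z": 0,"roll": 0}
    - {"gripper": 0,"x": 0,"y": 0,"z": 0,"roll": 0}

```text
time_s: 10.92
eef_pos: [0.5381, -0.3339, 0.2297]
eef_rot: [0.0, -0.649, 0.761, -0.001]
wrist_force: [-0.4, -0.3, -0.4]
opening: 0.284
```

```bash
python3 -c "
from h import *
st()
plan(537,-334,181,-99.3)"
```

```text
t 10.9 pos [ 538.1 -333.9  229.7] a -99.14 tilt [ 0.0013 -0.0011] F [-0.4 -0.3 -0.4] open 0.284
now [ 538.1 -333.9  229.7] -99.14 rows 1 q6 1.18
[0.03, 0.1, 4.87, 0.2]
```

>>> move_arm:
  moves:
    - {"gripper": 0,"x": 0,"y": 0,"z": 2.8,"roll": 0}
    - {"gripper": 0,"x": 0,"y": 0,"z": 2.0,"roll": 0}
    - {"gripper": 0,"x": 0,"y": 0,"z": 0,"roll": 0}
    - {"gripper": 50,"x": 0,"y": 0,"z": 0,"roll": 0}
    - {"gripper": 50,"x": 0,"y": 0,"z": 0,"roll": 0}

```text
time_s: 11.55
eef_pos: [0.5376, -0.3342, 0.1808]
eef_rot: [0.0, -0.648, 0.761, -0.0]
wrist_force: [0.6, 0.4, -0.2]
opening: 0.499
```

>>> move_arm:
  moves:
    - {"gripper": 50,"x": 0,"y": 0,"z": 0,"roll": 0}
    - {"gripper": 50,"x": 0,"y": 0,"z": -4,"roll": 0}
    - {"gripper": 50,"x": 0,"y": 0,"z": -5,"roll": 0}
    - {"gripper": 50,"x": 0,"y": 0,"z": -5,"roll": 0}
    - {"gripper": 50,"x": 0,"y": 0,"z": -4,"roll": 0}

```text
time_s: 12.18
eef_pos: [0.5375, -0.3341, 0.3629]
eef_rot: [0.0, -0.648, 0.762, -0.001]
wrist_force: [0.5, 0.1, -0.7]
opening: 0.499
```

```bash
sed -i 's/step=6.0,rs=10.0):/step=6.0,rs=10.0,full=False):/; s/^    q6=np/    if full: da=adeg-a\n    q6=np/' h.py; sed -i 's/if abs(q6)>3.0: da/if abs(q6)>3.0 and not full: da/' h.py; python3 -c "
from h import *
import pickle
st(); c=cam('wrist'); save(c,'dish1.png',1.0)
plan(653,-204,360,70.6,full=True)"
```

```text
t 12.2 pos [ 537.5 -334.1  362.9] a -99.2 tilt [ 0.0016 -0.0015] F [ 0.5  0.1 -0.7] open 0.499
now [ 538.7 -335.   369. ] -99.19 rows 17 q6 -1.54
[-0.87, -0.54, 0.05, -10.0]
[-0.76, -0.68, 0.05, -10.0]
[-0.63, -0.8, 0.05, -10.0]
[-0.48, -0.9, 0.05, -10.0]
[-0.32, -0.97, 0.05, -10.0]
[-0.14, -1.01, 0.05, -10.0]
[0.03, -1.02, 0.05, -10.0]
[0.21, -1.0, 0.05, -10.0]
[0.38, -0.95, 0.05, -10.0]
[0.54, -0.87, 0.05, -10.0]
[0.68, -0.76, 0.05, -10.0]
[0.8, -0.63, 0.05, -10.0]
[0.9, -0.48, 0.05, -10.0]
[0.97, -0.32, 0.05, -10.0]
[1.01, -0.15, 0.05, -10.0]
[1.02, 0.03, 0.05, -10.0]
[1.0, 0.21, 0.05, -10.0]
```

View pics/dish1.png

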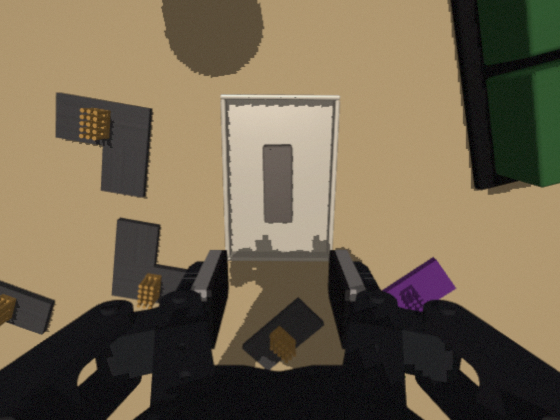

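The stone lies flat in the dish at (278,183). C1 shows at (105,145) and C2 at (150,270).

>>> move_arm:
  moves:
    - {"gripper": 50,"x": -0.87,"y": -0.54,"z": 0,"roll": -10}
    - {"gripper": 50,"x": -0.76,"y": -0.68,"z": 0,"roll": -10}
    - {"gripper": 50,"x": -0.63,"y": -0.8,"z": 0,"roll": -10}
    - {"gripper": 50,"x": -0.48,"y": -0.9,"z": 0,"roll": -10}
    - {"gripper": 50,"x": -0.32,"y": -0.97,"z": 0,"roll": -10}

```text
time_s: 12.85
eef_pos: [0.5711, -0.2953, 0.3601]
eef_rot: [-0.0, 0.91, -0.414, -0.0]
wrist_force: [-0.1, 0.9, -0.4]
opening: 0.5
```

>>> move_arm:
  moves:
    - {"gripper": 50,"x": -0.14,"y": -1.01,"z": 0,"roll": -10}
    - {"gripper": 50,"x": 0.03,"y": -1.02,"z": 0,"roll": -10}
    - {"gripper": 50,"x": 0.21,"y": -1.0,"z": 0,"roll": -10}
    - {"gripper": 50,"x": 0.38,"y": -0.95,"z": 0,"roll": -10}
    - {"gripper": 50,"x": 0.54,"y": -0.87,"z": 0,"roll": -10}

```text
time_s: 13.48
eef_pos: [0.6046, -0.2568, 0.36]
eef_rot: [-0.0, 1.0, 0.01, -0.0]
wrist_force: [-0.2, -0.6, 0.3]
opening: 0.498
```

>>> move_arm:
  moves:
    - {"gripper": 50,"x": 0.68,"y": -0.76,"z": 0,"roll": -10}
    - {"gripper": 50,"x": 0.8,"y": -0.63,"z": 0,"roll": -10}
    - {"gripper": 50,"x": 0.9,"y": -0.48,"z": 0,"roll": -10}
    - {"gripper": 50,"x": 0.97,"y": -0.32,"z": 0,"roll": -10}
    - {"gripper": 50,"x": 1.01,"y": -0.15,"z": 0,"roll": -10}

```text
time_s: 14.1
eef_pos: [0.6381, -0.2183, 0.36]
eef_rot: [-0.0, 0.902, 0.432, -0.0]
wrist_force: [-0.2, -0.7, -0.6]
opening: 0.498
```

>>> move_arm:
  moves:
    - {"gripper": 50,"x": 1.02,"y": 0.03,"z": 0,"roll": -10}
    - {"gripper": 50,"x": 1.0,"y": 0.21,"z": 0,"roll": -10}
    - {"gripper": 50,"x": 0,"y": 0,"z": 0,"roll": 0}
    - {"gripper": 50,"x": 0,"y": 0,"z": 0,"roll": 0}

```text
time_s: 14.6
eef_pos: [0.6511, -0.2033, 0.36]
eef_rot: [-0.0, 0.816, 0.578, -0.0]
wrist_force: [-0.9, 0.2, -0.5]
opening: 0.498
```

```bash
cat >> h.py <<'E'
def holders(c,z=.008):
    """dark plates with a brass block: list of (origin, angle of long edge, kind)"""
    im=c['img']; hsv=cv2.cvtColor(im,cv2.COLOR_RGB2HSV)
    br=((hsv[:,:,0]>8)&(hsv[:,:,0]<24)&(hsv[:,:,1]>150)&(hsv[:,:,2]>90)).astype(np.uint8)*255
    br=cv2.morphologyEx(br,cv2.MORPH_CLOSE,np.ones((7,7)))
    dk=((hsv[:,:,2]<95)&(hsv[:,:,1]<90)&(hsv[:,:,2]>20)).astype(np.uint8)*255
    m=cv2.morphologyEx(cv2.morphologyEx(dk|br,cv2.MORPH_CLOSE,np.ones((5,5))),cv2.MORPH_OPEN,np.ones((5,5)))
    n,l,s,ce=cv2.connectedComponentsWithStats(br)
    ncomp,L=cv2.connectedComponents(m); out=[]
    for i in range(1,n):
        if s[i,4]<250: continue
        ys,xs=np.where(l==i); lab=L[int(np.median(ys)),int(np.median(xs))]
        bz=z+.024; bt=ray(c,np.c_[xs,ys],bz)[:,:2]*1000
        r0=cv2.minAreaRect(bt.astype(np.float32))
        ct=max(cv2.findContours((L==lab).astype(np.uint8),0,1)[0],key=cv2.contourArea)
        w=(ray(c,ct.reshape(-1,2),z)[:,:2]*1000).astype(np.float32); r=cv2.minAreaRect(w)
        print('brass px',ce[i].round(),'brass',np.round(r0[0],1),np.round(r0[1],1),round(r0[2],1),'| plate c',np.round(r[0],1),np.round(r[1],1),round(r[2],1),'area',round(cv2.contourArea(w)))
E
python3 -c "
from h import *
import pickle
st(); c=cam('wrist'); save(c,'c1.png',1.0);pickle.dump(c,open('c1.pkl','wb'))
holders(c)"
```

```text
t 14.6 pos [ 651.1 -203.3  360. ] a 70.61 tilt [-0.0004 -0.0001] F [-0.9  0.2 -0.5] open 0.498
brass px [451.  78.] brass [611.1 -45.4] [28.4 18.8] 38.0 | plate c [611.1 -42.1] [43.  81.9] 37.8 area 3281
brass px [279. 142.] brass [ 614.  -189.3] [12.3 23.6] 71.0 | plate c [ 566.7 -190.6] [158.4  86.8] 2.1 area 8072
```

```bash
python3 -c "
from h import *
plan(614,-189.3,215,70.9)"
```

```text
now [ 651.1 -203.4  360.1] 70.63 rows 3 q6 -1.54
[0.03, -1.32, 4.84, -0.1]
[0.04, -1.32, 4.84, -0.1]
[0.04, -1.32, 4.84, -0.1]
```

>>> move_arm:
  moves:
    - {"gripper": 50,"x": 0.03,"y": -1.32,"z": 4.84,"roll": -0.1}
    - {"gripper": 50,"x": 0.04,"y": -1.32,"z": 4.84,"roll": -0.1}
    - {"gripper": 50,"x": 0.04,"y": -1.32,"z": 4.84,"roll": -0.1}
    - {"gripper": 50,"x": 0,"y": 0,"z": 0,"roll": 0}
    - {"gripper": 50,"x": 0,"y": 0,"z": 0,"roll": 0}

```text
time_s: 15.28
eef_pos: [0.6154, -0.19, 0.2171]
eef_rot: [0.001, 0.814, 0.581, 0.001]
wrist_force: [0.8, -0.9, 0.3]
opening: 0.5
```

```bash
python3 -c "
from h import *
st()
plan(614,-189.3,184,70.9)"
```

```text
t 15.3 pos [ 615.4 -190.   217.1] a 71.03 tilt [ 0.0028 -0.0015] F [ 0.8 -0.9  0.3] open 0.5
now [ 615.4 -190.   217.1] 71.03 rows 1 q6 -1.54
[0.02, -0.15, 3.31, 0.1]
```

>>> move_arm:
  moves:
    - {"gripper": 50,"x": 0,"y": -0.08,"z": 2.0,"roll": 0}
    - {"gripper": 50,"x": 0,"y": 0,"z": 1.2,"roll": 0}
    - {"gripper": 50,"x": 0,"y": 0,"z": 0,"roll": 0}
    - {"gripper": 0,"x": 0,"y": 0,"z": 0,"roll": 0}
    - {"gripper": 0,"x": 0,"y": 0,"z": 0,"roll": 0}

```text
time_s: 15.9
eef_pos: [0.6139, -0.189, 0.1838]
eef_rot: [0.001, 0.814, 0.581, 0.0]
wrist_force: [0.4, 0.1, -1.9]
opening: 0.152
```

>>> move_arm:
  moves:
    - {"gripper": 0,"x": 0,"y": 0,"z": 0,"roll": 0}
    - {"gripper": 0,"x": 0,"y": 0,"z": 0,"roll": 0}
    - {"gripper": 0,"x": 0,"y": 0,"z": -3,"roll": 0}
    - {"gripper": 0,"x": 0,"y": 0,"z": -5,"roll": 0}
    - {"gripper": 0,"x": 0,"y": 0,"z": -5,"roll": 0}

```text
time_s: 16.52
eef_pos: [0.613, -0.1886, 0.3131]
eef_rot: [-0.001, 0.814, 0.581, -0.001]
wrist_force: [0.5, -0.8, -2.3]
opening: 0.151
```

```bash
cat >> h.py <<'E'
C=np.array([582.,174.]);TH=6.15
def slot(x,y):
    t=np.radians(TH); return C+np.array([[np.cos(t),-np.sin(t)],[np.sin(t),np.cos(t)]])@[x,y]
E
python3 -c "
from h import *
st()
s=slot(-21,-63);print(s)
plan(s[0],s[1],300,TH)"
```

```text
t 16.5 pos [ 613.  -188.6  313.1] a 71.1 tilt [-0.0022  0.0012] F [ 0.5 -0.8 -2.3] open 0.151
[567.87015904 109.1128087 ]
now [ 613.  -188.6  313.1] 71.1 rows 7 q6 0.08
[3.81, -1.99, 0.19, 9.3]
[3.44, -2.58, 0.19, 9.3]
[2.98, -3.1, 0.19, 9.3]
[2.45, -3.54, 0.19, 9.3]
[1.84, -3.89, 0.19, 9.3]
[1.19, -4.13, 0.19, 9.3]
[0.51, -4.27, 0.19, 9.3]
```

>>> move_arm:
  moves:
    - {"gripper": 0,"x": 3.81,"y": -1.99,"z": 0,"roll": 9.3}
    - {"gripper": 0,"x": 3.44,"y": -2.58,"z": 0,"roll": 9.3}
    - {"gripper": 0,"x": 2.98,"y": -3.1,"z": 0,"roll": 9.3}
    - {"gripper": 0,"x": 2.45,"y": -3.54,"z": 0,"roll": 9.3}
    - {"gripper": 0,"x": 1.84,"y": -3.89,"z": 0,"roll": 9.3}

```text
time_s: 17.15
eef_pos: [0.5805, 0.0252, 0.3123]
eef_rot: [-0.0, 0.978, 0.21, -0.001]
wrist_force: [-0.3, -0.4, -1.8]
opening: 0.152
```

>>> move_arm:
  moves:
    - {"gripper": 0,"x": 1.19,"y": -4.13,"z": 1,"roll": 9.3}
    - {"gripper": 0,"x": 0.51,"y": -4.27,"z": 2,"roll": 9.2}
    - {"gripper": 0,"x": 0,"y": 0,"z": 2,"roll": 0}
    - {"gripper": 0,"x": 0,"y": 0,"z": 0,"roll": 0}
    - {"gripper": 0,"x": 0,"y": 0,"z": 0,"roll": 0}

```text
time_s: 17.77
eef_pos: [0.5688, 0.1084, 0.2634]
eef_rot: [0.0, 0.999, 0.053, 0.0]
wrist_force: [-0.5, -0.4, -2.7]
opening: 0.151
```

```bash
python3 -c "
from h import *
st()
s=slot(-21,-63)
plan(s[0],s[1],245,TH)
c=cam('wrist'); save(c,'hold1.png',1.0)"
```

```text
t 17.8 pos [568.8 108.4 263.4] a 6.08 tilt [ 0.0003 -0.0001] F [-0.5 -0.4 -2.7] open 0.151
now [568.8 108.4 263.4] 6.08 rows 1 q6 0.08
[-0.09, -0.08, 1.84, -0.1]
```

View pics/hold1.png

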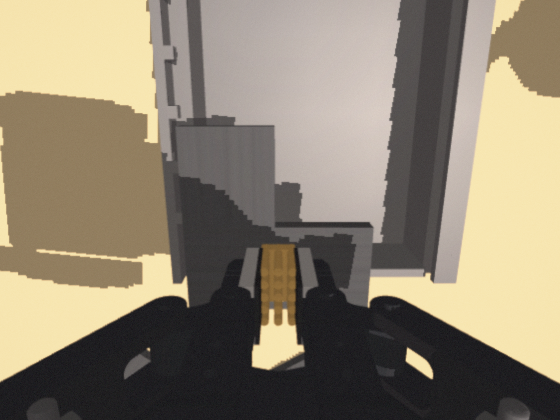

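```bash
cat >> h.py <<'E'
def tocase(w):
    t=np.radians(TH); return (np.asarray(w)[:,:2]-C)@np.array([[np.cos(t),-np.sin(t)],[np.sin(t),np.cos(t)]])
E
python3 -c "
from h import *
im=cv2.imread('pics/hold1.png')
o,T=pose(); c=cam('wrist')
w=ray(c,[[178,127],[274.5,127],[275,223],[371,223.5]],.0874)*1000
print(tocase(w).round(1)); print('tcp in case',tocase([T[:2,3]*1000]).round(2))"
```

```text
[[-60.3  -3.9]
 [-21.9  -3.9]
 [-21.8 -44.1]
 [ 19.2 -44.4]]
tcp in case [[-19.93 -63.97]]
```

>>> move_arm:
  moves:
    - {"gripper": 0,"x": -0.1,"y": -0.12,"z": 2.5,"roll": 0}
    - {"gripper": 0,"x": 0,"y": 0,"z": 2.0,"roll": 0}
    - {"gripper": 0,"x": 0,"y": 0,"z": 1.5,"roll": 0}
    - {"gripper": 0,"x": 0,"y": 0,"z": 0,"roll": 0}
    - {"gripper": 0,"x": 0,"y": 0,"z": 0,"roll": 0}

```text
time_s: 18.5
eef_pos: [0.5678, 0.1098, 0.2035]
eef_rot: [0.0, 0.999, 0.053, 0.0]
wrist_force: [-0.1, 0.3, -2.9]
opening: 0.148
```

```bash
python3 -c "
from h import *
st()
s=slot(-21,-63)
plan(s[0],s[1],188,TH)"
```

```text
t 18.5 pos [567.8 109.8 203.5] a 6.1 tilt [ 0.0008 -0.    ] F [-0.1  0.3 -2.9] open 0.148
now [567.8 109.8 203.5] 6.1 rows 1 q6 0.08
[-0.0, 0.07, 1.55, -0.1]
```

>>> move_arm:
  moves:
    - {"gripper": 0,"x": 0,"y": 0,"z": 1.0,"roll": 0}
    - {"gripper": 0,"x": 0,"y": 0,"z": 0.5,"roll": 0}
    - {"gripper": 0,"x": 0,"y": 0,"z": 0,"roll": 0}
    - {"gripper": 0,"x": 0,"y": 0,"z": 0,"roll": 0}

```text
time_s: 19.0
eef_pos: [0.5673, 0.1099, 0.1878]
eef_rot: [0.0, 0.999, 0.053, -0.0]
wrist_force: [0.5, 0.1, -3.2]
opening: 0.148
```

>>> move_arm:
  moves:
    - {"gripper": 40,"x": 0,"y": 0,"z": 0,"roll": 0}
    - {"gripper": 40,"x": 0,"y": 0,"z": 0,"roll": 0}
    - {"gripper": 40,"x": 0,"y": 0,"z": -4,"roll": 0}
    - {"gripper": 50,"x": 0,"y": 0,"z": -5,"roll": 0}
    - {"gripper": 50,"x": 0,"y": 0,"z": -5,"roll": 0}

```text
time_s: 19.62
eef_pos: [0.5673, 0.1099, 0.3296]
eef_rot: [0.0, 0.999, 0.053, 0.0]
wrist_force: [1.2, 0.1, 0.1]
opening: 0.505
```

```bash
python3 -c "
from h import *
st()
# vantage for C2 : jaw 67.7, brass at (455,-196)
a=67.7; u=np.array([np.sin(np.radians(a)),-np.cos(np.radians(a))])
p=np.array([455,-196])+40*u
plan(p[0],p[1],360,a)"
```

```text
t 19.6 pos [567.3 109.9 329.6] a 6.1 tilt [ 0.0001 -0.    ] F [1.2 0.1 0.1] open 0.505
now [567.3 109.9 329.6] 6.1 rows 7 q6 -1.59
[-1.56, 4.45, -0.43, -8.8]
[-2.22, 4.16, -0.43, -8.8]
[-2.83, 3.77, -0.43, -8.8]
[-3.37, 3.29, -0.43, -8.8]
[-3.84, 2.74, -0.43, -8.8]
[-4.21, 2.12, -0.43, -8.8]
[-4.48, 1.45, -0.43, -8.8]
```

>>> move_arm:
  moves:
    - {"gripper": 50,"x": -1.56,"y": 4.45,"z": -0.43,"roll": -8.8}
    - {"gripper": 50,"x": -2.22,"y": 4.16,"z": -0.43,"roll": -8.8}
    - {"gripper": 50,"x": -2.83,"y": 3.77,"z": -0.43,"roll": -8.8}
    - {"gripper": 50,"x": -3.37,"y": 3.29,"z": -0.43,"roll": -8.8}
    - {"gripper": 50,"x": -3.84,"y": 2.74,"z": -0.43,"roll": -8.8}

```text
time_s: 20.25
eef_pos: [0.5131, -0.121, 0.3501]
eef_rot: [0.0, 0.905, 0.426, 0.0]
wrist_force: [-0.0, -1.2, 0.7]
opening: 0.503
```

>>> move_arm:
  moves:
    - {"gripper": 50,"x": -4.21,"y": 2.12,"z": -0.43,"roll": -8.8}
    - {"gripper": 50,"x": -4.48,"y": 1.45,"z": -0.43,"roll": -8.8}
    - {"gripper": 50,"x": 0,"y": 0,"z": 0,"roll": 0}
    - {"gripper": 50,"x": 0,"y": 0,"z": 0,"roll": 0}

```text
time_s: 20.75
eef_pos: [0.4921, -0.2111, 0.3581]
eef_rot: [-0.0, 0.831, 0.556, 0.0]
wrist_force: [-0.1, 0.5, 0.3]
opening: 0.5
```

```bash
python3 -c "
from h import *
import pickle
st(); c=cam('wrist'); save(c,'c2.png',1.0);pickle.dump(c,open('c2.pkl','wb'))
holders(c)"
```

```text
t 20.8 pos [ 492.1 -211.1  358.1] a 67.58 tilt [0.0001 0.0005] F [-0.1  0.5  0.3] open 0.5
brass px [457.  67.] brass [454.5 -45.5] [20.4 26.4] 56.5 | plate c [454.4 -42.8] [84.  39.9] 57.7 area 3210
brass px [108. 106.] brass [ 377.1 -308.6] [30.2 17.3] 34.2 | plate c [ 374. -310.] [44.1 86.6] 32.9 area 3312
brass px [278. 141.] brass [ 454.4 -194.8] [13.  22.6] 67.9 | plate c [ 437.3 -196.9] [178.3  87. ] 8.6 area 7927
brass px [503. 238.] brass [606.2 -45.2] [35.7 12.8] 37.0 | plate c [613.3 -39.1] [56.1 81. ] 37.9 area 3568
```

```bash
python3 -c "
from h import *
plan(454.4,-194.8,215,67.9)"
```

```text
now [ 492.2 -210.5  358. ] 67.66 rows 3 q6 -1.59
[0.01, -1.37, 4.77, -0.1]
[0.01, -1.37, 4.77, -0.1]
[0.01, -1.37, 4.77, -0.1]
```

>>> move_arm:
  moves:
    - {"gripper": 50,"x": 0.01,"y": -1.37,"z": 4.77,"roll": -0.1}
    - {"gripper": 50,"x": 0.01,"y": -1.37,"z": 4.77,"roll": -0.1}
    - {"gripper": 50,"x": 0.01,"y": -1.37,"z": 4.77,"roll": -0.1}
    - {"gripper": 50,"x": 0,"y": 0,"z": 0,"roll": 0}
    - {"gripper": 50,"x": 0,"y": 0,"z": 0,"roll": 0}

```text
time_s: 21.42
eef_pos: [0.4556, -0.1956, 0.2166]
eef_rot: [0.001, 0.829, 0.56, 0.0]
wrist_force: [1.0, -1.1, 0.6]
opening: 0.501
```

```bash
python3 -c "
from h import *
st()
plan(454.4,-194.8,184,67.9)"
```

```text
t 21.4 pos [ 455.6 -195.6  216.6] a 68.05 tilt [ 0.002  -0.0014] F [ 1.  -1.1  0.6] open 0.501
now [ 455.6 -195.6  216.6] 68.05 rows 1 q6 -1.59
[0.03, -0.14, 3.26, 0.1]
```

>>> move_arm:
  moves:
    - {"gripper": 50,"x": 0,"y": -0.08,"z": 2.0,"roll": 0}
    - {"gripper": 50,"x": 0,"y": 0,"z": 1.2,"roll": 0}
    - {"gripper": 50,"x": 0,"y": 0,"z": 0,"roll": 0}
    - {"gripper": 0,"x": 0,"y": 0,"z": 0,"roll": 0}
    - {"gripper": 0,"x": 0,"y": 0,"z": 0,"roll": 0}

```text
time_s: 22.05
eef_pos: [0.4541, -0.1956, 0.1841]
eef_rot: [0.001, 0.829, 0.559, 0.0]
wrist_force: [-0.5, 1.0, 2.0]
opening: 0.154
```

>>> move_arm:
  moves:
    - {"gripper": 0,"x": 0,"y": 0,"z": 0,"roll": 0}
    - {"gripper": 0,"x": 0,"y": 0,"z": 0,"roll": 0}
    - {"gripper": 0,"x": 0,"y": 0,"z": -3,"roll": 0}
    - {"gripper": 0,"x": 0,"y": 0,"z": -5,"roll": 0}
    - {"gripper": 0,"x": 0,"y": 0,"z": -5,"roll": 0}

```text
time_s: 22.68
eef_pos: [0.453, -0.195, 0.3138]
eef_rot: [-0.001, 0.829, 0.559, -0.0]
wrist_force: [1.4, -0.2, -2.5]
opening: 0.146
```

```bash
python3 -c "
from h import *
st()
s=slot(21,-21);print(s)
plan(s[0],s[1],312,TH)"
```

```text
t 22.7 pos [ 453.  -195.   313.8] a 67.99 tilt [-0.0014  0.0009] F [ 1.4 -0.2 -2.5] open 0.146
[605.12890833 155.37062536]
now [ 453.  -195.   313.8] 67.99 rows 7 q6 0.14
[5.45, 0.14, 0.03, 8.8]
[5.41, -0.7, 0.03, 8.8]
[5.24, -1.52, 0.03, 8.8]
[4.94, -2.31, 0.03, 8.8]
[4.53, -3.04, 0.03, 8.8]
[4.01, -3.7, 0.03, 8.8]
[3.39, -4.27, 0.03, 8.8]
```

>>> move_arm:
  moves:
    - {"gripper": 0,"x": 5.45,"y": 0.14,"z": 0,"roll": 8.8}
    - {"gripper": 0,"x": 5.41,"y": -0.7,"z": 0,"roll": 8.8}
    - {"gripper": 0,"x": 5.24,"y": -1.52,"z": 0,"roll": 8.8}
    - {"gripper": 0,"x": 4.94,"y": -2.31,"z": 0,"roll": 8.8}
    - {"gripper": 0,"x": 4.53,"y": -3.04,"z": 0,"roll": 8.8}

```text
time_s: 23.3
eef_pos: [0.562, 0.0568, 0.3127]
eef_rot: [0.0, 0.979, 0.205, -0.0]
wrist_force: [0.1, -0.7, -3.7]
opening: 0.146
```

>>> move_arm:
  moves:
    - {"gripper": 0,"x": 4.01,"y": -3.7,"z": 1,"roll": 8.8}
    - {"gripper": 0,"x": 3.39,"y": -4.27,"z": 2,"roll": 8.8}
    - {"gripper": 0,"x": 0,"y": 0,"z": 2,"roll": 0}
    - {"gripper": 0,"x": 0,"y": 0,"z": 0,"roll": 0}
    - {"gripper": 0,"x": 0,"y": 0,"z": 0,"roll": 0}

```text
time_s: 23.92
eef_pos: [0.6048, 0.1542, 0.2633]
eef_rot: [0.0, 0.998, 0.055, -0.0]
wrist_force: [-0.6, -0.1, -2.4]
opening: 0.147
```

```bash
python3 -c "
from h import *
import pickle
st()
s=slot(21,-21)
plan(s[0],s[1],245,TH)
c=cam('wrist'); save(c,'hold2.png',1.0);pickle.dump(c,open('hold2.pkl','wb'))"
```

```text
t 23.9 pos [604.8 154.2 263.3] a 6.36 tilt [-0.0002 -0.0003] F [-0.6 -0.1 -2.4] open 0.147
now [604.8 154.2 263.3] 6.36 rows 1 q6 0.14
[0.04, -0.11, 1.83, 0.2]
```

View pics/hold2.png

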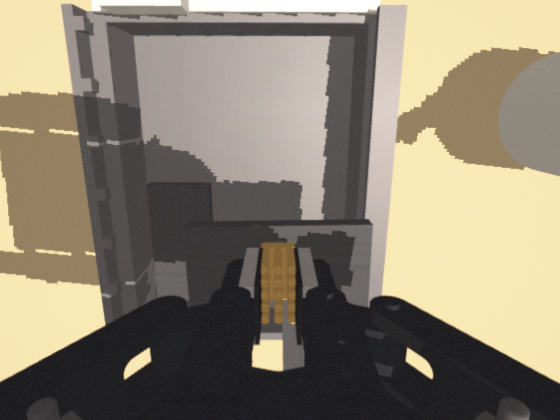

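```bash
python3 -c "
from h import *
import pickle
c=pickle.load(open('hold2.pkl','rb'))
print('C1 end',tocase(ray(c,[[149.5,183.5],[211,183.5]],.012)*1000).round(1))
print('held',tocase(ray(c,[[187,223.5],[371,221]],.0873)*1000).round(1), 'tcp',tocase([[604.8,154.2]]).round(1))
print('tray corners',proj(c,np.r_[[[*slot(x,y)/1000,.004] for x,y in((-64.5,85.5),(64.5,85.5))],[[*slot(x,y)/1000,.052] for x,y in((-78.5,90.5),(78.5,90.5))]]).round(1))"
```

```text
C1 end [[-61.1  -1.2]
 [-22.4  -1. ]]
held [[-19.2  -2.5]
 [ 59.2  -1. ]] tcp [[ 20.5 -22.1]]
tray corners [[135.3  35.9]
 [355.3  36.6]
 [ 63.4   4.3]
 [408.5   5.3]]
```

>>> move_arm:
  moves:
    - {"gripper": 0,"x": 0.06,"y": -0.03,"z": 2.5,"roll": 0.6}
    - {"gripper": 0,"x": 0,"y": 0,"z": 2.0,"roll": 0}
    - {"gripper": 0,"x": 0,"y": 0,"z": 1.5,"roll": 0}
    - {"gripper": 0,"x": 0,"y": 0,"z": 0,"roll": 0}
    - {"gripper": 0,"x": 0,"y": 0,"z": 0,"roll": 0}

```text
time_s: 24.6
eef_pos: [0.6058, 0.1556, 0.2035]
eef_rot: [0.0, 0.999, 0.051, 0.0]
wrist_force: [-0.0, 0.3, -2.1]
opening: 0.152
```

>>> move_arm:
  moves:
    - {"gripper": 0,"x": 0,"y": 0,"z": 0.8,"roll": 0}
    - {"gripper": 0,"x": 0,"y": 0,"z": 0.6,"roll": 0}
    - {"gripper": 0,"x": 0,"y": 0,"z": 0,"roll": 0}
    - {"gripper": 0,"x": 0,"y": 0,"z": 0,"roll": 0}

```text
time_s: 25.1
eef_pos: [0.6054, 0.1557, 0.1889]
eef_rot: [0.0, 0.999, 0.051, -0.0]
wrist_force: [-1.1, -1.0, -2.3]
opening: 0.152
```

```bash
python3 -c "
from h import *
st()
o,T=pose(); print(tocase([T[:2,3]*1000]))"
```

```text
t 25.1 pos [605.4 155.7 188.9] a 5.81 tilt [-0.0003 -0.    ] F [-1.1 -1.  -2.3] open 0.152
[[ 21.27068322 -20.74112746]]
```

>>> move_arm:
  moves:
    - {"gripper": 0,"x": 0,"y": 0,"z": 0.1,"roll": 0}
    - {"gripper": 40,"x": 0,"y": 0,"z": 0,"roll": 0}
    - {"gripper": 40,"x": 0,"y": 0,"z": 0,"roll": 0}
    - {"gripper": 40,"x": 0,"y": 0,"z": -4,"roll": 0}
    - {"gripper": 50,"x": 0,"y": 0,"z": -5,"roll": 0}

```text
time_s: 25.72
eef_pos: [0.6049, 0.1555, 0.2779]
eef_rot: [0.0, 0.999, 0.051, -0.001]
wrist_force: [0.4, 0.2, -0.2]
opening: 0.499
```

```bash
python3 -c "
from h import *
st()
plan(488,-65,360,57.7)"
```

```text
t 25.7 pos [604.9 155.5 277.9] a 5.8 tilt [-0.0028 -0.0002] F [ 0.4  0.2 -0.2] open 0.499
now [604.9 155.5 277.9] 5.8 rows 6 q6 -1.14
[-2.31, 3.46, -1.37, -8.7]
[-2.8, 3.07, -1.37, -8.7]
[-3.23, 2.62, -1.37, -8.7]
[-3.59, 2.1, -1.37, -8.7]
[-3.87, 1.54, -1.37, -8.7]
[-4.05, 0.94, -1.37, -8.7]
```

>>> move_arm:
  moves:
    - {"gripper": 50,"x": -2.31,"y": 3.46,"z": -1.37,"roll": -8.7}
    - {"gripper": 50,"x": -2.8,"y": 3.07,"z": -1.37,"roll": -8.7}
    - {"gripper": 50,"x": -3.23,"y": 2.62,"z": -1.37,"roll": -8.7}
    - {"gripper": 50,"x": -3.59,"y": 2.1,"z": -1.37,"roll": -8.7}
    - {"gripper": 50,"x": -3.87,"y": 1.54,"z": -1.37,"roll": -8.7}

```text
time_s: 26.35
eef_pos: [0.5078, -0.0294, 0.3474]
eef_rot: [0.0, 0.908, 0.419, 0.0]
wrist_force: [1.0, -0.7, -0.1]
opening: 0.497
```

>>> move_arm:
  moves:
    - {"gripper": 50,"x": -4.05,"y": 0.94,"z": -1.37,"roll": -8.7}
    - {"gripper": 50,"x": 0,"y": 0,"z": 0,"roll": 0}
    - {"gripper": 50,"x": 0,"y": 0,"z": 0,"roll": 0}
    - {"gripper": 50,"x": 0,"y": 0,"z": 0,"roll": 0}

```text
time_s: 26.85
eef_pos: [0.4893, -0.0644, 0.3598]
eef_rot: [-0.0, 0.875, 0.485, -0.0]
wrist_force: [-0.6, 0.3, -0.5]
opening: 0.502
```

```bash
python3 -c "
from h import *
import pickle
st(); c=cam('wrist'); save(c,'b1.png',1.0);pickle.dump(c,open('b1.pkl','wb'))
holders(c)"
```

```text
t 26.9 pos [489.3 -64.4 359.8] a 58.02 tilt [-0.0006  0.0005] F [-0.6  0.3 -0.5] open 0.502
brass px [279. 142.] brass [454.7 -41.4] [11.5 23.4] 58.0 | plate c [382.7 -63.7] [236.   98.2] 27.3 area 11498
brass px [503. 158.] brass [564.1 108.8] [22.  27.1] 5.7 | plate c [590.1 150.5] [206.7 137.1] 5.9 area 15881
```

```bash
python3 -c "
from h import *
plan(454.5,-41.7,215,58)"
```

```text
now [489.3 -64.3 359.7] 58.04 rows 3 q6 -1.1
[0.02, -1.38, 4.82, 0.0]
[0.02, -1.38, 4.82, 0.0]
[0.02, -1.38, 4.82, 0.0]
```

>>> move_arm:
  moves:
    - {"gripper": 50,"x": 0.02,"y": -1.38,"z": 4.82,"roll": 0}
    - {"gripper": 50,"x": 0.02,"y": -1.38,"z": 4.82,"roll": 0}
    - {"gripper": 50,"x": 0.02,"y": -1.38,"z": 4.82,"roll": 0}
    - {"gripper": 50,"x": 0,"y": 0,"z": 0,"roll": 0}
    - {"gripper": 50,"x": 0,"y": 0,"z": 0,"roll": 0}

```text
time_s: 27.52
eef_pos: [0.4557, -0.0429, 0.217]
eef_rot: [0.001, 0.874, 0.485, 0.001]
wrist_force: [0.2, 0.1, 0.2]
opening: 0.498
```

>>> move_arm:
  moves:
    - {"gripper": 50,"x": 0,"y": -0.06,"z": 2.0,"roll": 0}
    - {"gripper": 50,"x": 0,"y": 0,"z": 1.2,"roll": 0}
    - {"gripper": 50,"x": 0,"y": 0,"z": 0,"roll": 0}
    - {"gripper": 0,"x": 0,"y": 0,"z": 0,"roll": 0}
    - {"gripper": 0,"x": 0,"y": 0,"z": 0,"roll": 0}

```text
time_s: 28.15
eef_pos: [0.4545, -0.0426, 0.1846]
eef_rot: [0.001, 0.875, 0.485, 0.001]
wrist_force: [1.0, -0.5, -0.9]
opening: 0.152
```

>>> move_arm:
  moves:
    - {"gripper": 0,"x": 0,"y": 0,"z": 0,"roll": 0}
    - {"gripper": 0,"x": 0,"y": 0,"z": 0,"roll": 0}
    - {"gripper": 0,"x": 0,"y": 0,"z": -3,"roll": 0}
    - {"gripper": 0,"x": 0,"y": 0,"z": -5,"roll": 0}
    - {"gripper": 0,"x": 0,"y": 0,"z": -5,"roll": 0}

```text
time_s: 28.78
eef_pos: [0.4534, -0.0423, 0.3147]
eef_rot: [-0.0, 0.875, 0.485, -0.0]
wrist_force: [1.3, -0.3, -2.6]
opening: 0.149
```

```bash
python3 -c "
from h import *
st()
for x in (-42,0,42): print(slot(x,42))
s=slot(-42,42)
plan(s[0],s[1],312,96.15)"
```

```text
t 28.8 pos [453.4 -42.3 314.7] a 58.0 tilt [-0.0011  0.0003] F [ 1.3 -0.3 -2.6] open 0.149
[535.74218335 211.25874929]
[577.50046632 215.75828297]
[619.25874929 220.25781665]
now [453.4 -42.3 314.7] 58.0 rows 5 q6 -1.3
[5.17, -1.29, 0.05, -7.6]
[5.3, -0.59, 0.05, -7.6]
[5.33, 0.12, 0.05, -7.6]
[5.27, 0.82, 0.05, -7.6]
[5.11, 1.52, 0.05, -7.6]
```

>>> move_arm:
  moves:
    - {"gripper": 0,"x": 5.17,"y": -1.29,"z": 0,"roll": -7.6}
    - {"gripper": 0,"x": 5.3,"y": -0.59,"z": 0,"roll": -7.6}
    - {"gripper": 0,"x": 5.33,"y": 0.12,"z": 0,"roll": -7.6}
    - {"gripper": 0,"x": 5.27,"y": 0.82,"z": 1,"roll": -7.6}
    - {"gripper": 0,"x": 5.11,"y": 1.52,"z": 2,"roll": -7.7}

```text
time_s: 29.4
eef_pos: [0.5372, 0.2129, 0.2842]
eef_rot: [0.001, 0.667, 0.745, 0.001]
wrist_force: [0.3, -0.5, -1.2]
opening: 0.144
```

>>> move_arm:
  moves:
    - {"gripper": 0,"x": 0,"y": 0,"z": 2,"roll": 0}
    - {"gripper": 0,"x": 0,"y": 0,"z": 0,"roll": 0}
    - {"gripper": 0,"x": 0,"y": 0,"z": 0,"roll": 0}

```text
time_s: 29.78
eef_pos: [0.5366, 0.2106, 0.2641]
eef_rot: [0.0, 0.669, 0.743, 0.0]
wrist_force: [0.1, -0.2, -1.6]
opening: 0.148
```

```bash
python3 -c "
from h import *
import pickle
st()
s=slot(-42,42)
plan(s[0],s[1],205,96.15)
c=cam('wrist'); save(c,'hold3.png',1.0);pickle.dump(c,open('hold3.pkl','wb'))"
```

```text
t 29.8 pos [536.6 210.6 264.1] a 96.06 tilt [ 0.0002 -0.0001] F [ 0.1 -0.2 -1.6] open 0.148
now [536.6 210.6 264.1] 96.06 rows 1 q6 -1.3
[0.08, -0.08, 5.91, -0.1]
```

View pics/hold3.png

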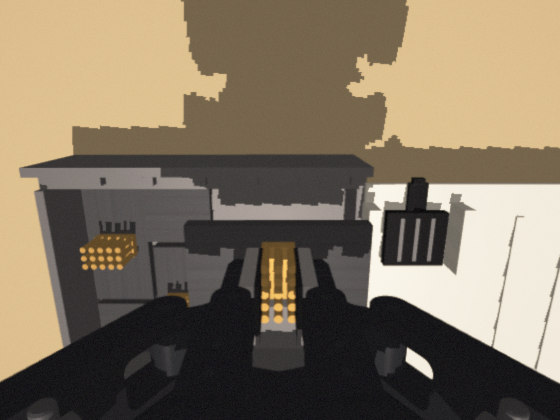

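```bash
python3 -c "
from h import *
import pickle
c=pickle.load(open('hold3.pkl','rb'))
print('held',tocase(ray(c,[[186,221.5],[371,221.5]],.088)*1000).round(1), 'tcp',tocase([[536.6,210.6]]).round(1))"
```

```text
held [[-61.9   3. ]
 [-61.8  81.8]] tcp [[-41.2  41.3]]
```

>>> move_arm:
  moves:
    - {"gripper": 0,"x": 0,"y": 0.02,"z": 2.5,"roll": 0}
    - {"gripper": 0,"x": 0,"y": 0,"z": 2.0,"roll": 0}
    - {"gripper": 0,"x": 0,"y": 0,"z": 1.5,"roll": 0}
    - {"gripper": 0,"x": 0,"y": 0,"z": 0.8,"roll": 0}
    - {"gripper": 0,"x": 0,"y": 0,"z": 0,"roll": 0}

```text
time_s: 30.45
eef_pos: [0.5366, 0.211, 0.1951]
eef_rot: [-0.0, 0.668, 0.744, -0.0]
wrist_force: [-0.9, -0.3, -1.3]
opening: 0.151
```

>>> move_arm:
  moves:
    - {"gripper": 0,"x": 0,"y": 0,"z": 0.5,"roll": 0}
    - {"gripper": 0,"x": 0,"y": 0,"z": 0.25,"roll": 0}
    - {"gripper": 0,"x": 0,"y": 0,"z": 0,"roll": 0}
    - {"gripper": 0,"x": 0,"y": 0,"z": 0,"roll": 0}

```text
time_s: 30.95
eef_pos: [0.537, 0.2111, 0.1887]
eef_rot: [0.0, 0.668, 0.744, 0.0]
wrist_force: [-1.6, -0.2, 3.7]
opening: 0.147
```

```bash
python3 -c "
from h import *
st()
o,T=pose(); print(tocase([T[:2,3]*1000]))"
```

```text
t 30.9 pos [537.  211.1 188.7] a 96.11 tilt [0.0009 0.0002] F [-1.6 -0.2  3.7] open 0.147
[[-40.80666448  41.73321998]]
```

>>> move_arm:
  moves:
    - {"gripper": 40,"x": 0,"y": 0,"z": 0,"roll": 0}
    - {"gripper": 40,"x": 0,"y": 0,"z": 0,"roll": 0}
    - {"gripper": 40,"x": 0,"y": 0,"z": -4,"roll": 0}
    - {"gripper": 40,"x": 0,"y": 0,"z": -5,"roll": 0}
    - {"gripper": 50,"x": 0,"y": 0,"z": -5,"roll": 0}

```text
time_s: 31.58
eef_pos: [0.5365, 0.211, 0.3293]
eef_rot: [-0.0, 0.668, 0.744, -0.0]
wrist_force: [0.3, -0.3, -0.4]
opening: 0.498
```

```bash
python3 -c "
from h import *
st()
plan(643,-18,360,127.8)"
```

```text
t 31.6 pos [536.5 211.  329.3] a 96.1 tilt [-0.0006 -0.0001] F [ 0.3 -0.3 -0.4] open 0.498
now [536.5 211.  329.3] 96.1 rows 5 q6 -2.26
[-4.78, 1.63, -0.61, -6.3]
[-4.93, 1.09, -0.61, -6.3]
[-5.02, 0.54, -0.61, -6.3]
[-5.05, -0.02, -0.61, -6.3]
[-5.02, -0.57, -0.61, -6.3]
```

>>> move_arm:
  moves:
    - {"gripper": 50,"x": -4.78,"y": 1.63,"z": -0.61,"roll": -6.3}
    - {"gripper": 50,"x": -4.93,"y": 1.09,"z": -0.61,"roll": -6.3}
    - {"gripper": 50,"x": -5.02,"y": 0.54,"z": -0.61,"roll": -6.3}
    - {"gripper": 50,"x": -5.05,"y": -0.02,"z": -0.61,"roll": -6.3}
    - {"gripper": 50,"x": -5.02,"y": -0.57,"z": -0.61,"roll": -6.3}

```text
time_s: 32.2
eef_pos: [0.6433, -0.0197, 0.3587]
eef_rot: [0.0, 0.44, 0.898, 0.0]
wrist_force: [-0.4, -0.5, 0.2]
opening: 0.498
```

>>> move_arm:
  moves:
    - {"gripper": 50,"x": 0,"y": 0,"z": 0,"roll": 0}
    - {"gripper": 50,"x": 0,"y": 0,"z": 0,"roll": 0}
    - {"gripper": 50,"x": 0,"y": 0,"z": 0,"roll": 0}

```text
time_s: 32.58
eef_pos: [0.6423, -0.0168, 0.3582]
eef_rot: [-0.001, 0.441, 0.897, -0.0]
wrist_force: [-0.9, 0.0, -0.8]
opening: 0.503
```

```bash
python3 -c "
from h import *
import pickle
st(); c=cam('wrist'); save(c,'b2.png',1.0);pickle.dump(c,open('b2.pkl','wb'))
holders(c)"
```

```text
t 32.6 pos [642.3 -16.8 358.2] a 127.66 tilt [-0.001   0.0005] F [-0.9  0.  -0.8] open 0.503
brass px [275. 142.] brass [611.  -41.3] [23.4 12.3] 37.3 | plate c [610.8 -41.3] [39.  80.2] 37.7 area 3067
brass px [446. 208.] brass [566.3 108.5] [12.9 28.5] 5.4 | plate c [726.9  54. ] [314.6 623. ] 37.6 area 93915
brass px [547. 251.] brass [537.5 209.1] [23.  31.4] 7.9 | plate c [726.9  54. ] [314.6 623. ] 37.6 area 93915
brass px [451. 268.] brass [604.2 151.7] [14.5 35.2] 5.8 | plate c [726.9  54. ] [314.6 623. ] 37.6 area 93915
```

Clean measurement: (611.0,−41.3), jaw 127.6°.

```bash
python3 -c "
from h import *
plan(611,-41.3,215,127.6)"
```

```text
now [642.4 -16.7 358.3] 127.68 rows 3 q6 -2.29
[-0.01, -1.33, 4.78, 0.0]
[-0.01, -1.33, 4.78, 0.0]
[-0.01, -1.33, 4.78, 0.0]
```

>>> move_arm:
  moves:
    - {"gripper": 50,"x": -0.01,"y": -1.33,"z": 4.78,"roll": 0}
    - {"gripper": 50,"x": -0.01,"y": -1.33,"z": 4.78,"roll": 0}
    - {"gripper": 50,"x": -0.01,"y": -1.33,"z": 4.78,"roll": 0}
    - {"gripper": 50,"x": 0,"y": 0,"z": 0,"roll": 0}
    - {"gripper": 50,"x": 0,"y": 0,"z": 0,"roll": 0}

```text
time_s: 33.25
eef_pos: [0.6125, -0.0421, 0.2171]
eef_rot: [0.001, 0.441, 0.897, 0.0]
wrist_force: [0.4, -0.7, -0.3]
opening: 0.5
```

>>> move_arm:
  moves:
    - {"gripper": 50,"x": 0,"y": -0.08,"z": 2.0,"roll": 0}
    - {"gripper": 50,"x": 0,"y": 0,"z": 1.2,"roll": 0}
    - {"gripper": 50,"x": 0,"y": 0,"z": 0,"roll": 0}
    - {"gripper": 0,"x": 0,"y": 0,"z": 0,"roll": 0}
    - {"gripper": 0,"x": 0,"y": 0,"z": 0,"roll": 0}

```text
time_s: 33.88
eef_pos: [0.6112, -0.0433, 0.184]
eef_rot: [0.001, 0.441, 0.897, 0.0]
wrist_force: [1.0, 0.1, -0.9]
opening: 0.147
```

>>> move_arm:
  moves:
    - {"gripper": 0,"x": 0,"y": 0,"z": 0,"roll": 0}
    - {"gripper": 0,"x": 0,"y": 0,"z": 0,"roll": 0}
    - {"gripper": 0,"x": 0,"y": 0,"z": -3,"roll": 0}
    - {"gripper": 0,"x": 0,"y": 0,"z": -5,"roll": 0}
    - {"gripper": 0,"x": 0,"y": 0,"z": -5,"roll": 0}

```text
time_s: 34.5
eef_pos: [0.6102, -0.0431, 0.3136]
eef_rot: [-0.001, 0.442, 0.897, -0.0]
wrist_force: [1.0, 0.5, -2.0]
opening: 0.148
```

```bash
python3 -c "
from h import *
st()
s=slot(42,42)
plan(s[0],s[1],312,96.15)"
```

```text
t 34.5 pos [610.2 -43.1 313.6] a 127.6 tilt [-0.002   0.0005] F [ 1.   0.5 -2. ] open 0.148
now [610.2 -43.1 313.6] 127.6 rows 5 q6 -1.34
[4.06, 3.36, 0.03, 6.3]
[4.41, 2.89, 0.03, 6.3]
[4.7, 2.39, 0.03, 6.3]
[4.93, 1.86, 0.03, 6.3]
[5.1, 1.31, 0.03, 6.3]
```

>>> move_arm:
  moves:
    - {"gripper": 0,"x": 4.06,"y": 3.36,"z": 0,"roll": 6.3}
    - {"gripper": 0,"x": 4.41,"y": 2.89,"z": 0,"roll": 6.3}
    - {"gripper": 0,"x": 4.7,"y": 2.39,"z": 0,"roll": 6.3}
    - {"gripper": 0,"x": 4.93,"y": 1.86,"z": 1,"roll": 6.3}
    - {"gripper": 0,"x": 5.1,"y": 1.31,"z": 2,"roll": 6.3}

```text
time_s: 35.12
eef_pos: [0.6199, 0.2219, 0.2835]
eef_rot: [0.001, 0.67, 0.742, 0.001]
wrist_force: [1.5, -0.1, -1.9]
opening: 0.148
```

>>> move_arm:
  moves:
    - {"gripper": 0,"x": 0,"y": 0,"z": 2,"roll": 0}
    - {"gripper": 0,"x": 0,"y": 0,"z": 0,"roll": 0}
    - {"gripper": 0,"x": 0,"y": 0,"z": 0,"roll": 0}

```text
time_s: 35.5
eef_pos: [0.6202, 0.219, 0.2635]
eef_rot: [0.0, 0.669, 0.743, -0.0]
wrist_force: [0.2, -0.6, -2.3]
opening: 0.146
```

```bash
python3 -c "
from h import *
import pickle
st()
s=slot(42,42)
plan(s[0],s[1],205,96.15)
o,T=pose(); print('tcp',tocase([T[:2,3]*1000]))
c=cam('wrist'); save(c,'hold4.png',1.0);pickle.dump(c,open('hold4.pkl','wb'))
print('edge at 186..371,221.5:',tocase(ray(c,[[186,221.5],[371,221.5]],T[2,3]-.184+.008)*1000).round(1))"
```

```text
t 35.5 pos [620.2 219.  263.5] a 96.05 tilt [ 0.0001 -0.0003] F [ 0.2 -0.6 -2.3] open 0.146
now [620.2 219.  263.5] 96.05 rows 1 q6 -1.34
[0.14, -0.08, 5.85, -0.1]
tcp [[42.78473217 40.6141776 ]]
edge at 186..371,221.5: [[22.   2.4]
 [22.1 81.2]]
```

View pics/hold4.png

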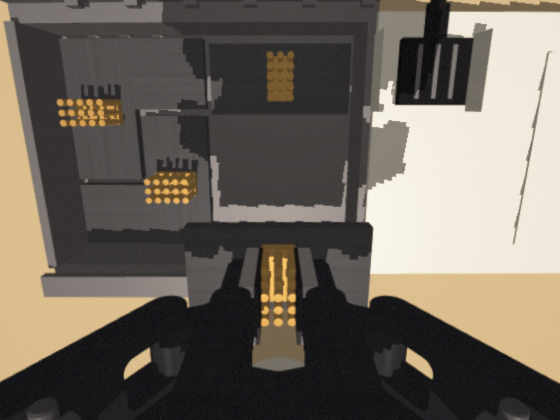

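>>> move_arm:
  moves:
    - {"gripper": 0,"x": 0.02,"y": 0,"z": 2.5,"roll": 0}
    - {"gripper": 0,"x": 0,"y": 0,"z": 2.0,"roll": 0}
    - {"gripper": 0,"x": 0,"y": 0,"z": 1.5,"roll": 0}
    - {"gripper": 0,"x": 0,"y": 0,"z": 0.8,"roll": 0}
    - {"gripper": 0,"x": 0,"y": 0,"z": 0,"roll": 0}

```text
time_s: 36.17
eef_pos: [0.6189, 0.2195, 0.1997]
eef_rot: [-0.001, 0.668, 0.744, -0.002]
wrist_force: [-22.4, -6.1, 33.7]
opening: 0.152
```

>>> move_arm:
  moves:
    - {"gripper": 0,"x": 0,"y": 0,"z": 0.5,"roll": 0}
    - {"gripper": 0,"x": 0,"y": 0,"z": 0.2,"roll": 0}
    - {"gripper": 0,"x": 0,"y": 0,"z": 0,"roll": 0}
    - {"gripper": 0,"x": 0,"y": 0,"z": 0,"roll": 0}

```text
time_s: 36.67
eef_pos: [0.6194, 0.2197, 0.1991]
eef_rot: [-0.001, 0.668, 0.744, -0.003]
wrist_force: [-44.0, -12.5, 75.9]
opening: 0.146
```

```bash
python3 -c "
from h import *
st()
o,T=pose(); print(tocase([T[:2,3]*1000]))"
```

```text
t 36.7 pos [619.4 219.7 199.1] a 96.15 tilt [-0.0047 -0.0028] F [-44.  -12.5  75.9] open 0.146
[[42.09017333 41.44910078]]
```

>>> move_arm:
  moves:
    - {"gripper": 0,"x": 0,"y": 0,"z": -1.0,"roll": 0}
    - {"gripper": 0,"x": 0,"y": 0,"z": -1.5,"roll": 0}
    - {"gripper": 0,"x": 0,"y": 0,"z": -2.5,"roll": 0}
    - {"gripper": 0,"x": 0,"y": 0,"z": -2.5,"roll": 0}
    - {"gripper": 0,"x": 0,"y": 0,"z": 0,"roll": 0}

```text
time_s: 37.3
eef_pos: [0.6213, 0.2202, 0.266]
eef_rot: [0.002, 0.669, 0.744, 0.002]
wrist_force: [-0.5, -0.1, -1.6]
opening: 0.151
```

```bash
python3 -c "
from h import *
import pickle
st()
o,T=pose(); print('tcp',tocase([T[:2,3]*1000]))
c=cam('wrist'); t=cam('top'); pickle.dump((c,t),open('jam.pkl','wb'))
save(t,'jt_full.png')
a=c['img'][:,:,::-1]; b=cv2.resize(t['img'][95:235,150:250,::-1],None,fx=3,fy=3)
cv2.imwrite('pics/jam.png',cv2.resize(np.hstack([a[:420],b[:420,:]]),(797,391)))"
```

```text
t 37.3 pos [621.3 220.2 266. ] a 96.07 tilt [0.0058 0.001 ] F [-0.5 -0.1 -1.6] open 0.151
tcp [[44.07187504 41.73200342]]
```

View pics/jam.png

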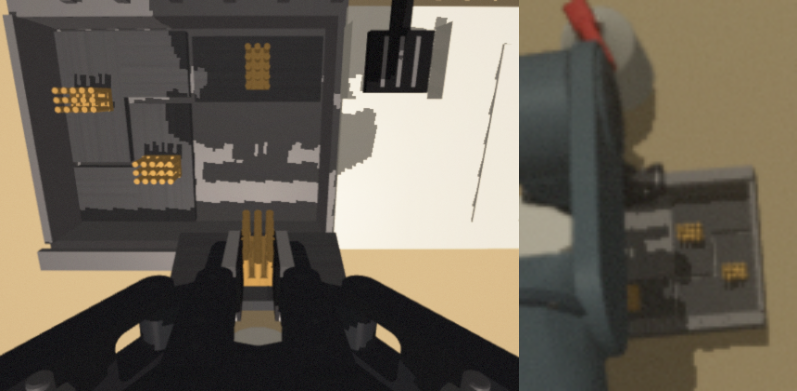

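```bash
python3 -c "
from h import *
import pickle
c=pickle.load(open('hold4.pkl','rb'))
g=cv2.cvtColor(c['img'],cv2.COLOR_RGB2GRAY).astype(int)
for col in (115,165): print(col,[(r,int(g[r,col-3:col+4].mean())) for r in range(180,312,3)])
for z in(.039,.052):
  for x in (64.5,73.5,78.5): print(z,x,proj(c,[[*slot(x,y)/1000,z] for y in(-60,-35)]).round(1).tolist())
print('floor',proj(c,[[*slot(64.5,y)/1000,.004] for y in(-60,-35)]).round(1).tolist(),'far',proj(c,[[*slot(-64.5,40)/1000,.004],[*slot(-64.5,40)/1000,.039],[*slot(-61.5,40)/1000,.012],[*slot(-22.5,40)/1000,.012]]).round(1).tolist())
print('far col 240',[(r,int(g[r,237:244].mean())) for r in range(0,130,2)])
"
```

```text
115 [(180, 61), (183, 40), (186, 82), (189, 81), (192, 80), (195, 81), (198, 79), (201, 82), (204, 82), (207, 82), (210, 83), (213, 80), (216, 80), (219, 82), (222, 82), (225, 81), (228, 82), (231, 45), (234, 41), (237, 42), (240, 40), (243, 49), (246, 55), (249, 53), (252, 52), (255, 53), (258, 54), (261, 54), (264, 56), (267, 61), (270, 62), (273, 56), (276, 73), (279, 130), (282, 130), (285, 129), (288, 129), (291, 130), (294, 128), (297, 171), (300, 194), (303, 193), (306, 193), (309, 194)]
165 [(180, 152), (183, 161), (186, 78), (189, 142), (192, 177), (195, 80), (198, 132), (201, 150), (204, 90), (207, 85), (210, 86), (213, 87), (216, 87), (219, 86), (222, 87), (225, 86), (228, 87), (231, 41), (234, 41), (237, 43), (240, 42), (243, 47), (246, 54), (249, 54), (252, 53), (255, 54), (258, 54), (261, 53), (264, 58), (267, 60), (270, 62), (273, 55), (276, 84), (279, 140), (282, 140), (285, 140), (288, 139), (291, 139), (294, 135), (297, 28), (300, 22), (303, 23), (306, 23), (309, 24)]
0.039 64.5 [[105.4, 265.0], [147.7, 265.0]]
0.039 73.5 [[107.3, 278.9], [149.2, 278.9]]
0.039 78.5 
[... 239 characters left out ...]
5.0, 40.1], [275.2, 111.1]]
far col 240 [(0, 53), (2, 68), (4, 68), (6, 67), (8, 68), (10, 69), (12, 69), (14, 69), (16, 69), (18, 69), (20, 69), (22, 54), (24, 50), (26, 50), (28, 51), (30, 51), (32, 50), (34, 51), (36, 67), (38, 68), (40, 68), (42, 68), (44, 48), (46, 42), (48, 45), (50, 45), (52, 45), (54, 45), (56, 46), (58, 44), (60, 44), (62, 43), (64, 44), (66, 45), (68, 44), (70, 45), (72, 44), (74, 44), (76, 44), (78, 42), (80, 42), (82, 45), (84, 45), (86, 44), (88, 46), (90, 44), (92, 44), (94, 45), (96, 44), (98, 42), (100, 42), (102, 44), (104, 44), (106, 45), (108, 45), (110, 44), (112, 44), (114, 55), (116, 67), (118, 67), (120, 66), (122, 67), (124, 66), (126, 66), (128, 65)]
```

```bash
python3 -c "
from h import *
plan(600,-35,266,96.15)"
```

```text
now [619.9 220.1 262.7] 96.08 rows 5 q6 -1.74
[-5.03, -0.94, -0.07, -0.0]
[-5.03, -0.94, -0.07, -0.0]
[-5.03, -0.94, -0.07, -0.0]
[-5.03, -0.94, -0.07, -0.0]
[-5.03, -0.94, -0.07, -0.0]
```

>>> move_arm:
  moves:
    - {"gripper": 0,"x": -5.03,"y": -0.94,"z": -2,"roll": 0}
    - {"gripper": 0,"x": -5.03,"y": -0.94,"z": 0,"roll": 0}
    - {"gripper": 0,"x": -5.03,"y": -0.94,"z": 0,"roll": 0}
    - {"gripper": 0,"x": -5.03,"y": -0.94,"z": 0,"roll": 0}
    - {"gripper": 0,"x": -5.03,"y": -0.94,"z": 0,"roll": 0}

```text
time_s: 38.02
eef_pos: [0.599, -0.0363, 0.2814]
eef_rot: [-0.001, 0.668, 0.744, -0.001]
wrist_force: [0.1, 0.5, -1.5]
opening: 0.145
```

>>> move_arm:
  moves:
    - {"gripper": 0,"x": 0,"y": 0,"z": 3,"roll": 0}
    - {"gripper": 0,"x": 0,"y": 0,"z": 3,"roll": 0}
    - {"gripper": 0,"x": 0,"y": 0,"z": 1.5,"roll": 0}
    - {"gripper": 0,"x": 0,"y": 0,"z": 0,"roll": 0}
    - {"gripper": 0,"x": 0,"y": 0,"z": 0,"roll": 0}

```text
time_s: 38.65
eef_pos: [0.6004, -0.0346, 0.209]
eef_rot: [0.001, 0.668, 0.744, 0.0]
wrist_force: [-0.4, -0.1, -1.5]
opening: 0.146
```

```bash
python3 -c "
from h import *
st()"
```

```text
t 38.6 pos [600.4 -34.6 209. ] a 96.13 tilt [ 0.0013 -0.0003] F [-0.4 -0.1 -1.5] open 0.146
```

>>> move_arm:
  moves:
    - {"gripper": 0,"x": 0,"y": 0,"z": 0.8,"roll": 0}
    - {"gripper": 0,"x": 0,"y": 0,"z": 0.5,"roll": 0}
    - {"gripper": 0,"x": 0,"y": 0,"z": 0,"roll": 0}

```text
time_s: 39.02
eef_pos: [0.6001, -0.0346, 0.1958]
eef_rot: [0.0, 0.668, 0.744, 0.0]
wrist_force: [-1.6, 0.8, 3.2]
opening: 0.143
```

>>> move_arm:
  moves:
    - {"gripper": 0,"x": 0,"y": 0,"z": 0.3,"roll": 0}
    - {"gripper": 0,"x": 0,"y": 0,"z": 0.2,"roll": 0}
    - {"gripper": 0,"x": 0,"y": 0,"z": 0,"roll": 0}

```text
time_s: 39.4
eef_pos: [0.6005, -0.0346, 0.1954]
eef_rot: [0.0, 0.668, 0.744, -0.0]
wrist_force: [-17.7, 3.3, 39.7]
opening: 0.145
```

>>> move_arm:
  moves:
    - {"gripper": 0,"x": 0,"y": 0,"z": -0.5,"roll": 0}
    - {"gripper": 0,"x": 0,"y": 0,"z": 0,"roll": 0}
    - {"gripper": 50,"x": 0,"y": 0,"z": 0,"roll": 0}
    - {"gripper": 50,"x": 0,"y": 0,"z": 0,"roll": 0}
    - {"gripper": 50,"x": 0,"y": 0,"z": 0,"roll": 0}

```text
time_s: 40.02
eef_pos: [0.5997, -0.0347, 0.1947]
eef_rot: [-0.0, 0.668, 0.744, -0.0]
wrist_force: [0.1, 0.9, 0.5]
opening: 0.499
```

>>> move_arm:
  moves:
    - {"gripper": 50,"x": 0,"y": 0,"z": -4,"roll": 0}
    - {"gripper": 50,"x": 0,"y": 2,"z": -5,"roll": 0}
    - {"gripper": 50,"x": 0,"y": 2,"z": -5,"roll": 0}
    - {"gripper": 50,"x": 0,"y": 0,"z": -2.5,"roll": 0}
    - {"gripper": 50,"x": 0,"y": 0,"z": 0,"roll": 0}

```text
time_s: 40.65
eef_pos: [0.6404, -0.0305, 0.3627]
eef_rot: [0.002, 0.668, 0.744, 0.001]
wrist_force: [0.1, 0.4, 0.1]
opening: 0.499
```

>>> move_arm:
  moves:
    - {"gripper": 50,"x": 0,"y": 0,"z": 0,"roll": 0}
    - {"gripper": 50,"x": 0,"y": 0,"z": 0,"roll": 0}

```text
time_s: 40.9
eef_pos: [0.6389, -0.0304, 0.3579]
eef_rot: [-0.002, 0.669, 0.744, -0.001]
wrist_force: [0.9, -0.6, 0.6]
opening: 0.496
```

```bash
python3 -c "
from h import *
import pickle
st(); c=cam('wrist'); save(c,'b2b.png',1.0);pickle.dump(c,open('b2b.pkl','wb'))
holders(c)"
```

```text
t 40.9 pos [638.9 -30.4 357.9] a 96.1 tilt [-0.0036  0.0008] F [ 0.9 -0.6  0.6] open 0.496
brass px [458. 122.] brass [566.2 108.3] [13.3 28.9] 6.2 | plate c [582.7 157.6] [186.8 153.3] 6.4 area 20035
brass px [277. 174.] brass [624.7 -31.2] [26.1 11.8] 5.8 | plate c [625.1 -31.2] [39.9 79.9] 6.1 area 3130
brass px [499. 173.] brass [604.  152.4] [16.1 34.2] 6.2 | plate c [582.7 157.6] [186.8 153.3] 6.4 area 20035
```

View pics/b2b.png

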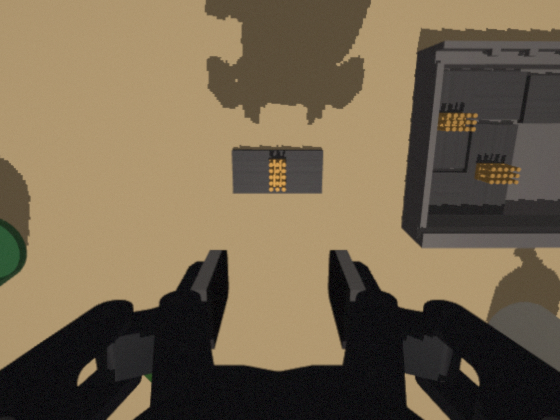

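```bash
python3 -c "
from h import *
plan(624.9,-31.2,215,96.1)"
```

```text
now [639.  -30.4 358.2] 96.1 rows 3 q6 -1.73
[0.02, -0.47, 4.77, -0.0]
[0.02, -0.47, 4.77, -0.0]
[0.02, -0.47, 4.77, -0.0]
```

>>> move_arm:
  moves:
    - {"gripper": 50,"x": 0.02,"y": -0.47,"z": 4.77,"roll": 0}
    - {"gripper": 50,"x": 0.02,"y": -0.47,"z": 4.77,"roll": 0}
    - {"gripper": 50,"x": 0.02,"y": -0.47,"z": 4.77,"roll": 0}
    - {"gripper": 50,"x": 0,"y": 0,"z": 0,"roll": 0}
    - {"gripper": 50,"x": 0,"y": 0,"z": 0,"roll": 0}

```text
time_s: 41.58
eef_pos: [0.6263, -0.0315, 0.2184]
eef_rot: [0.001, 0.668, 0.744, 0.0]
wrist_force: [0.7, -0.2, 0.7]
opening: 0.497
```

>>> move_arm:
  moves:
    - {"gripper": 50,"x": 0,"y": 0,"z": 0,"roll": 0}
    - {"gripper": 50,"x": 0,"y": 0,"z": 0,"roll": 0}
    - {"gripper": 50,"x": 0,"y": 0,"z": 0,"roll": 0}
    - {"gripper": 50,"x": 0,"y": 0,"z": 0,"roll": 0}

```text
time_s: 42.08
eef_pos: [0.6256, -0.0313, 0.2175]
eef_rot: [0.0, 0.668, 0.744, 0.0]
wrist_force: [0.0, -0.5, -0.3]
opening: 0.502
```

```bash
python3 -c "
from h import *
st()
plan(624.9,-31.2,184,96.1)"
```

```text
t 42.1 pos [625.6 -31.3 217.5] a 96.1 tilt [ 0.0006 -0.0002] F [ 0.  -0.5 -0.3] open 0.502
now [625.6 -31.3 217.5] 96.1 rows 1 q6 -1.73
[0.02, -0.07, 3.35, 0.0]
```

>>> move_arm:
  moves:
    - {"gripper": 50,"x": 0,"y": -0.07,"z": 2.0,"roll": 0}
    - {"gripper": 50,"x": 0,"y": 0,"z": 1.3,"roll": 0}
    - {"gripper": 50,"x": 0,"y": 0,"z": 0,"roll": 0}
    - {"gripper": 0,"x": 0,"y": 0,"z": 0,"roll": 0}
    - {"gripper": 0,"x": 0,"y": 0,"z": 0,"roll": 0}

```text
time_s: 42.7
eef_pos: [0.6252, -0.0315, 0.1848]
eef_rot: [0.0, 0.668, 0.744, 0.0]
wrist_force: [0.1, -0.7, -1.6]
opening: 0.15
```

>>> move_arm:
  moves:
    - {"gripper": 0,"x": 0,"y": 0,"z": 0,"roll": 0}
    - {"gripper": 0,"x": 0,"y": 0,"z": 0,"roll": 0}
    - {"gripper": 0,"x": 0,"y": 0,"z": -3,"roll": 0}
    - {"gripper": 0,"x": 0,"y": 0,"z": -5,"roll": 0}
    - {"gripper": 0,"x": 0,"y": 0,"z": -3,"roll": 0}

```text
time_s: 43.32
eef_pos: [0.6252, -0.0315, 0.2964]
eef_rot: [0.001, 0.668, 0.744, 0.001]
wrist_force: [0.2, 0.6, -2.2]
opening: 0.149
```

```bash
python3 -c "
from h import *
st()
s=slot(40.8,42)
plan(s[0],s[1],290,96.15)"
```

```text
t 43.3 pos [625.2 -31.5 296.4] a 96.11 tilt [ 0.0022 -0.0005] F [ 0.2  0.6 -2.2] open 0.149
now [625.2 -31.5 296.4] 96.11 rows 5 q6 -1.34
[5.02, 0.39, 0.13, -0.0]
[5.02, 0.39, 0.13, -0.0]
[5.02, 0.4, 0.13, -0.0]
[5.02, 0.4, 0.13, -0.0]
[5.02, 0.4, 0.13, -0.0]
```

>>> move_arm:
  moves:
    - {"gripper": 0,"x": 5.02,"y": 0.4,"z": 0,"roll": 0}
    - {"gripper": 0,"x": 5.02,"y": 0.4,"z": 0,"roll": 0}
    - {"gripper": 0,"x": 5.02,"y": 0.4,"z": 0,"roll": 0}
    - {"gripper": 0,"x": 5.02,"y": 0.4,"z": 0,"roll": 0}
    - {"gripper": 0,"x": 5.02,"y": 0.4,"z": 1,"roll": 0}

```text
time_s: 43.95
eef_pos: [0.618, 0.2219, 0.2847]
eef_rot: [0.001, 0.668, 0.744, 0.001]
wrist_force: [0.1, -0.3, -1.6]
opening: 0.148
```

>>> move_arm:
  moves:
    - {"gripper": 0,"x": 0,"y": 0,"z": 2,"roll": 0}
    - {"gripper": 0,"x": 0,"y": 0,"z": 0,"roll": 0}
    - {"gripper": 0,"x": 0,"y": 0,"z": 0,"roll": 0}
    - {"gripper": 0,"x": 0,"y": 0,"z": 0,"roll": 0}

```text
time_s: 44.45
eef_pos: [0.6186, 0.2191, 0.265]
eef_rot: [0.0, 0.669, 0.743, 0.0]
wrist_force: [-0.2, -0.3, -1.7]
opening: 0.145
```

```bash
python3 -c "
from h import *
import pickle
st()
o,T=pose(); print('tcp',tocase([T[:2,3]*1000]))
c=cam('wrist'); pickle.dump(c,open('hold5.pkl','wb')); save(c,'hold5.png')
g=cv2.cvtColor(c['img'],cv2.COLOR_RGB2GRAY).astype(int)
print([(r,int(g[r,215:235].mean()),int(g[r,325:345].mean())) for r in range(212,236)])
print([(k,int(g[228:236,k].mean())) for k in list(range(178,196))+list(range(362,380))])
print('edge',tocase(ray(c,[[186,223],[371,223]],T[2,3]-.1845+.008)*1000).round(1))
s=slot(40.8,42); plan(s[0],s[1],230,96.15)"
```

```text
t 44.5 pos [618.6 219.1 265. ] a 96.01 tilt [0.0013 0.0001] F [-0.2 -0.3 -1.7] open 0.145
tcp [[41.27007473 40.95184759]]
[(212, 157, 149), (213, 157, 149), (214, 157, 149), (215, 157, 149), (216, 157, 149), (217, 156, 148), (218, 157, 148), (219, 157, 147), (220, 156, 146), (221, 140, 132), (222, 73, 67), (223, 40, 39), (224, 36, 37), (225, 36, 37), (226, 36, 37), (227, 38, 38), (228, 41, 42), (229, 42, 42), (230, 41, 42), (231, 42, 42), (232, 41, 41), (233, 42, 42), (234, 42, 43), (235, 42, 42)]
[(178, 63), (179, 60), (180, 53), (181, 52), (182, 51), (183, 49), (184, 43), (185, 41), (186, 42), (187, 41), (188, 41), (189, 40), (190, 41), (191, 42), (192, 42), (193, 41), (194, 42), (195, 42), (362, 43), (363, 42), (364, 42), (365, 42), (366, 42), (367, 43), (368, 42), (369, 42), (370, 43), (371, 59), (372, 141), (373, 228), (374, 243), (375, 245), (376, 245), (377, 244), (378, 244), (379, 244)]
edge [[21.5  2.6]
 [21.7 81.7]]
now [618.6 219.3 265. ] 96.01 rows 1 q6 -1.34
[0.09, -0.05, 3.5, -0.1]
```

>>> move_arm:
  moves:
    - {"gripper": 0,"x": 0,"y": -0.2,"z": 2.0,"roll": 0}
    - {"gripper": 0,"x": 0,"y": 0,"z": 1.5,"roll": 0}
    - {"gripper": 0,"x": 0,"y": 0,"z": 0,"roll": 0}
    - {"gripper": 0,"x": 0,"y": 0,"z": 0,"roll": 0}

```text
time_s: 45.0
eef_pos: [0.616, 0.2201, 0.2288]
eef_rot: [-0.0, 0.668, 0.744, -0.0]
wrist_force: [-0.2, -0.7, -0.9]
opening: 0.148
```

```bash
python3 -c "
from h import *
import pickle
st()
o,T=pose(); print('tcp',tocase([T[:2,3]*1000]))
c=cam('wrist'); pickle.dump(c,open('hold6.pkl','wb')); save(c,'hold6.png')
g=cv2.cvtColor(c['img'],cv2.COLOR_RGB2GRAY).astype(int)
print([(r,int(g[r,215:235].mean())) for r in range(218,232)])
print('edge',tocase(ray(c,[[278,221.7]],T[2,3]-.1845)*1000).round(1),tocase(ray(c,[[278,227.5]],T[2,3]-.1765)*1000).round(1))
print('ledge near predicted row',proj(c,[[*slot(64.5,-20)/1000,.039],[*slot(78.5,-20)/1000,.052],[*slot(64.5,-20)/1000,.004]]).round(1).tolist())
print([(r,int(g[r,60:75].mean()),int(g[r,115:125].mean())) for r in range(232,330,2)])
"
```

```text
t 45.0 pos [616.  220.1 228.8] a 96.11 tilt [-0.0004 -0.0001] F [-0.2 -0.7 -0.9] open 0.148
tcp [[38.79470821 42.21565826]]
[(218, 62), (219, 62), (220, 61), (221, 57), (222, 43), (223, 38), (224, 37), (225, 36), (226, 36), (227, 38), (228, 41), (229, 42), (230, 41), (231, 41)]
edge [[20.8 43.2]] [[20.8 43.2]]
ledge near predicted row [[151.0, 302.0], [144.6, 342.8], [171.1, 271.1]]
[(232, 80, 84), (234, 80, 84), (236, 79, 83), (238, 78, 81), (240, 77, 80), (242, 79, 82), (244, 80, 83), (246, 79, 82), (248, 78, 83), (250, 79, 83), (252, 79, 82), (254, 77, 82), (256, 50, 81), (258, 40, 50), (260, 44, 42), (262, 41, 42), (264, 41, 42), (266, 42, 41), (268, 41, 41), (270, 41, 41), (272, 50, 48), (274, 54, 53), (276, 53, 53), (278, 53, 53), (280, 53, 54), (282, 53, 54), (284, 53, 53), (286, 53, 53), (288, 53, 53), (290, 53, 53), (292, 52, 53), (294, 53, 54), (296, 52, 54), (298, 52, 53), (300, 53, 54), (302, 61, 60), (304, 60, 60), (306, 59, 60), (308, 60, 60), (310, 61, 60), (312, 59, 59), (314, 53, 53), (316, 52, 42), (318, 72, 34), (320, 120, 26), (322, 121, 22), (324, 121, 22), (326, 121, 21), (328, 121, 20)]
```

>>> move_arm:
  moves:
    - {"gripper": 0,"x": -0.05,"y": 0.06,"z": 1.0,"roll": 0}
    - {"gripper": 0,"x": 0,"y": 0,"z": 1.0,"roll": 0}
    - {"gripper": 0,"x": 0,"y": 0,"z": 1.0,"roll": 0}
    - {"gripper": 0,"x": 0,"y": 0,"z": 0,"roll": 0}

```text
time_s: 45.55
eef_pos: [0.616, 0.2195, 0.1975]
eef_rot: [-0.001, 0.668, 0.744, -0.001]
wrist_force: [0.1, 0.1, -1.4]
opening: 0.151
```

>>> move_arm:
  moves:
    - {"gripper": 0,"x": 0,"y": 0,"z": 0.5,"roll": 0}
    - {"gripper": 0,"x": 0,"y": 0,"z": 0.3,"roll": 0}
    - {"gripper": 0,"x": 0,"y": 0,"z": 0,"roll": 0}

```text
time_s: 45.92
eef_pos: [0.6166, 0.2196, 0.1909]
eef_rot: [-0.0, 0.668, 0.744, -0.0]
wrist_force: [-0.4, 0.4, -1.0]
opening: 0.149
```

>>> move_arm:
  moves:
    - {"gripper": 0,"x": 0,"y": 0,"z": 0.2,"roll": 0}
    - {"gripper": 40,"x": 0,"y": 0,"z": 0,"roll": 0}
    - {"gripper": 40,"x": 0,"y": 0,"z": 0,"roll": 0}
    - {"gripper": 40,"x": 0,"y": 0,"z": -4,"roll": 0}
    - {"gripper": 50,"x": 0,"y": 0,"z": -5,"roll": 0}

```text
time_s: 46.55
eef_pos: [0.6161, 0.2195, 0.2789]
eef_rot: [-0.001, 0.669, 0.744, -0.001]
wrist_force: [0.1, -0.1, 0.5]
opening: 0.504
```

```bash
python3 -c "
from h import *
st()
plan(408,-288,360,122.9)"
```

```text
t 46.5 pos [616.1 219.5 278.9] a 96.1 tilt [-0.0029 -0.0004] F [ 0.1 -0.1  0.5] open 0.504
now [616.1 219.5 278.9] 96.1 rows 10 q6 -2.76
[-4.83, -2.61, -0.81, -2.7]
[-4.7, -2.83, -0.81, -2.7]
[-4.56, -3.05, -0.81, -2.7]
[-4.41, -3.26, -0.81, -2.7]
[-4.26, -3.46, -0.81, -2.7]
[-4.09, -3.66, -0.81, -2.7]
[-3.91, -3.84, -0.81, -2.7]
[-3.73, -4.02, -0.81, -2.7]
[-3.54, -4.19, -0.81, -2.7]
[-3.34, -4.35, -0.81, -2.7]
```

>>> move_arm:
  moves:
    - {"gripper": 50,"x": -4.83,"y": -2.61,"z": -0.81,"roll": -2.7}
    - {"gripper": 50,"x": -4.7,"y": -2.83,"z": -0.81,"roll": -2.7}
    - {"gripper": 50,"x": -4.56,"y": -3.05,"z": -0.81,"roll": -2.7}
    - {"gripper": 50,"x": -4.41,"y": -3.26,"z": -0.81,"roll": -2.7}
    - {"gripper": 50,"x": -4.26,"y": -3.46,"z": -0.81,"roll": -2.7}

```text
time_s: 47.18
eef_pos: [0.512, -0.0357, 0.3205]
eef_rot: [0.001, 0.576, 0.818, 0.0]
wrist_force: [0.8, -0.6, 0.4]
opening: 0.496
```

>>> move_arm:
  moves:
    - {"gripper": 50,"x": -4.09,"y": -3.66,"z": -0.81,"roll": -2.7}
    - {"gripper": 50,"x": -3.91,"y": -3.84,"z": -0.81,"roll": -2.7}
    - {"gripper": 50,"x": -3.73,"y": -4.02,"z": -0.81,"roll": -2.7}
    - {"gripper": 50,"x": -3.54,"y": -4.19,"z": -0.81,"roll": -2.7}
    - {"gripper": 50,"x": -3.34,"y": -4.35,"z": -0.81,"roll": -2.7}

```text
time_s: 47.8
eef_pos: [0.4085, -0.2899, 0.3611]
eef_rot: [0.001, 0.476, 0.88, -0.0]
wrist_force: [0.6, -0.5, 0.3]
opening: 0.498
```

>>> move_arm:
  moves:
    - {"gripper": 50,"x": 0,"y": 0,"z": 0,"roll": 0}
    - {"gripper": 50,"x": 0,"y": 0,"z": 0,"roll": 0}
    - {"gripper": 50,"x": 0,"y": 0,"z": 0,"roll": 0}

```text
time_s: 48.18
eef_pos: [0.4098, -0.287, 0.3598]
eef_rot: [-0.0, 0.476, 0.88, 0.0]
wrist_force: [0.2, 0.4, 0.7]
opening: 0.498
```

```bash
python3 -c "
from h import *
import pickle
st(); c=cam('wrist'); save(c,'b3.png',1.0);pickle.dump(c,open('b3.pkl','wb'))
holders(c)"
```

```text
t 48.2 pos [ 409.8 -287.   359.8] a 123.19 tilt [-0.0003  0.0006] F [0.2 0.4 0.7] open 0.498
brass px [272. 140.] brass [ 375.8 -312. ] [21.2 11.7] 37.2 | plate c [ 355.2 -315.7] [74.6 96.6] 34.5 area 4178
```

```bash
python3 -c "
from h import *
import pickle
c=pickle.load(open('b3.pkl','rb')); hsv=cv2.cvtColor(c['img'],cv2.COLOR_RGB2HSV)
print(hsv[140:141,225:320:6].tolist()); 
for th in (60,70,80):
  m=((hsv[:,:,2]<th)&(hsv[:,:,1]<70)).astype(np.uint8)*255
  m[110:170,255:290]=255
  m=cv2.morphologyEx(m,cv2.MORPH_OPEN,np.ones((7,7)))
  n,L=cv2.connectedComponents(m); ct=max(cv2.findContours((L==L[140,272]).astype(np.uint8),0,1)[0],key=cv2.contourArea)
  r=cv2.minAreaRect((ray(c,ct.reshape(-1,2),.008)[:,:2]*1000).astype(np.float32)); print(th,r)
"
```

```text
[[[19, 95, 170], [8, 15, 69], [12, 17, 73], [8, 15, 70], [174, 18, 72], [8, 15, 68], [174, 18, 71], [17, 155, 150], [18, 156, 136], [18, 157, 91], [0, 11, 24], [0, 11, 68], [170, 11, 67], [0, 8, 68], [173, 15, 69], [6, 19, 68]]]
60 ((374.05615234375, -302.5842590332031), (51.955570220947266, 50.39112854003906), 32.251644134521484)
70 ((372.80950927734375, -300.9924621582031), (51.467674255371094, 57.635276794433594), 33.19420623779297)
80 ((378.5579528808594, -309.77703857421875), (51.46766662597656, 80.14311218261719), 33.19877243041992)
```

View pics/b3.png

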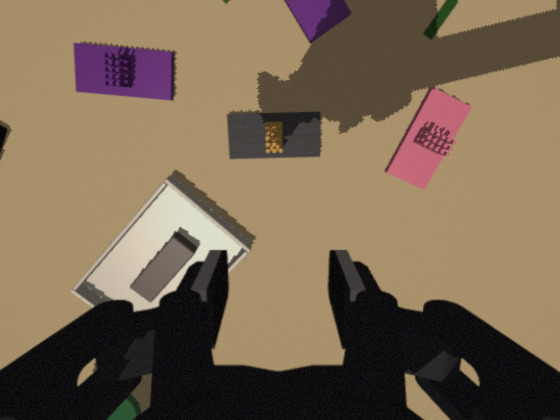

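```bash
python3 -c "
from h import *
import pickle
c=pickle.load(open('b3.pkl','rb'))
w=ray(c,[[228.5,114],[320,112.5],[321,157],[230,158.5]],.008)*1000
print(w.round(1),cv2.minAreaRect(w[:,:2].astype(np.float32)),w.mean(0))
d=w[1]+w[2]-w[0]-w[3]; a=np.degrees(np.arctan2(-d[1],-d[0])); print(a)
x,y=w.mean(0)[:2]
plan(x,y,217,a)"
```

```text
[[ 381.3 -354.9    8. ]
 [ 336.9 -289.3    8. ]
 [ 368.  -266.5    8. ]
 [ 413.7 -333.8    8. ]] ((374.8720703125, -310.9671936035156), (38.62422561645508, 81.37357330322266), 34.13881301879883) [ 374.98797732 -311.12137328    8.        ]
-55.87464239048077
now [ 409.9 -287.   359.8] 123.21 rows 3 q6 -2.86
[-0.04, -1.41, 4.76, -0.3]
[-0.03, -1.41, 4.76, -0.3]
[-0.02, -1.41, 4.76, -0.3]
```

>>> move_arm:
  moves:
    - {"gripper": 50,"x": -0.03,"y": -1.41,"z": 4.76,"roll": -0.3}
    - {"gripper": 50,"x": -0.03,"y": -1.41,"z": 4.76,"roll": -0.3}
    - {"gripper": 50,"x": -0.03,"y": -1.41,"z": 4.76,"roll": -0.3}
    - {"gripper": 50,"x": 0,"y": 0,"z": 0,"roll": 0}
    - {"gripper": 50,"x": 0,"y": 0,"z": 0,"roll": 0}

```text
time_s: 48.85
eef_pos: [0.3757, -0.3123, 0.2187]
eef_rot: [0.001, 0.469, 0.883, -0.0]
wrist_force: [-0.1, -0.8, 0.3]
opening: 0.5
```

>>> move_arm:
  moves:
    - {"gripper": 50,"x": 0,"y": 0,"z": 0,"roll": 0}
    - {"gripper": 50,"x": 0,"y": 0,"z": 0,"roll": 0}
    - {"gripper": 50,"x": 0,"y": 0,"z": 0,"roll": 0}

```text
time_s: 49.22
eef_pos: [0.375, -0.3124, 0.2182]
eef_rot: [0.001, 0.469, 0.883, -0.0]
wrist_force: [0.8, 0.4, -0.2]
opening: 0.502
```

```bash
python3 -c "
from h import *
st()
plan(375.2,-311.3,184.5,124.1)"
```

```text
t 49.2 pos [ 375.  -312.4  218.2] a 124.02 tilt [ 0.001  -0.0013] F [ 0.8  0.4 -0.2] open 0.502
now [ 375.  -312.4  218.2] 124.02 rows 1 q6 -2.86
[0.08, 0.08, 3.37, -0.1]
```

>>> move_arm:
  moves:
    - {"gripper": 50,"x": 0.08,"y": 0.05,"z": 2.0,"roll": 0}
    - {"gripper": 50,"x": 0,"y": 0,"z": 1.35,"roll": 0}
    - {"gripper": 50,"x": 0,"y": 0,"z": 0,"roll": 0}
    - {"gripper": 0,"x": 0,"y": 0,"z": 0,"roll": 0}
    - {"gripper": 0,"x": 0,"y": 0,"z": 0,"roll": 0}

```text
time_s: 49.85
eef_pos: [0.3749, -0.3119, 0.1846]
eef_rot: [0.001, 0.469, 0.883, -0.0]
wrist_force: [-0.5, -0.7, -1.6]
opening: 0.148
```

>>> move_arm:
  moves:
    - {"gripper": 0,"x": 0,"y": 0,"z": 0,"roll": 0}
    - {"gripper": 0,"x": 0,"y": 0,"z": 0,"roll": 0}
    - {"gripper": 0,"x": 0,"y": 0,"z": -3,"roll": 0}
    - {"gripper": 0,"x": 0,"y": 0,"z": -5,"roll": 0}
    - {"gripper": 0,"x": 0,"y": 0,"z": -3,"roll": 0}

```text
time_s: 50.48
eef_pos: [0.3747, -0.3114, 0.2956]
eef_rot: [0.001, 0.469, 0.883, -0.0]
wrist_force: [0.8, -0.1, -0.6]
opening: 0.146
```

```bash
python3 -c "
from h import *
st()
s=slot(0,42)
plan(s[0],s[1],296,96.1)"
```

```text
t 50.5 pos [ 374.7 -311.4  295.6] a 124.01 tilt [ 0.0009 -0.0012] F [ 0.8 -0.1 -0.6] open 0.146
now [ 374.7 -311.4  295.6] 124.01 rows 10 q6 -1.32
[3.24, 4.63, -0.0, 2.8]
[3.46, 4.47, -0.0, 2.8]
[3.67, 4.29, -0.0, 2.8]
[3.88, 4.11, -0.0, 2.8]
[4.07, 3.92, -0.0, 2.8]
[4.26, 3.71, -0.0, 2.8]
[4.43, 3.5, -0.0, 2.8]
[4.6, 3.28, -0.0, 2.8]
[4.75, 3.05, -0.0, 2.8]
[4.9, 2.82, -0.0, 2.8]
```

>>> move_arm:
  moves:
    - {"gripper": 0,"x": 3.24,"y": 4.63,"z": 0,"roll": 2.8}
    - {"gripper": 0,"x": 3.46,"y": 4.47,"z": 0,"roll": 2.8}
    - {"gripper": 0,"x": 3.67,"y": 4.29,"z": 0,"roll": 2.8}
    - {"gripper": 0,"x": 3.88,"y": 4.11,"z": 0,"roll": 2.8}
    - {"gripper": 0,"x": 4.07,"y": 3.92,"z": 0,"roll": 2.8}

```text
time_s: 51.1
eef_pos: [0.4761, -0.0458, 0.2935]
eef_rot: [-0.0, 0.574, 0.819, -0.0]
wrist_force: [0.2, 0.0, -1.1]
opening: 0.151
```

>>> move_arm:
  moves:
    - {"gripper": 0,"x": 4.26,"y": 3.71,"z": 0,"roll": 2.8}
    - {"gripper": 0,"x": 4.43,"y": 3.5,"z": 0,"roll": 2.8}
    - {"gripper": 0,"x": 4.6,"y": 3.28,"z": 0,"roll": 2.8}
    - {"gripper": 0,"x": 4.75,"y": 3.05,"z": 0,"roll": 2.8}
    - {"gripper": 0,"x": 4.9,"y": 2.82,"z": 1,"roll": 2.7}

```text
time_s: 51.72
eef_pos: [0.5782, 0.2177, 0.284]
eef_rot: [0.0, 0.669, 0.743, 0.0]
wrist_force: [0.9, -0.4, -2.1]
opening: 0.146
```

>>> move_arm:
  moves:
    - {"gripper": 0,"x": 0,"y": 0,"z": 2,"roll": 0}
    - {"gripper": 0,"x": 0,"y": 0,"z": 2,"roll": 0}
    - {"gripper": 0,"x": 0,"y": 0,"z": 0,"roll": 0}
    - {"gripper": 0,"x": 0,"y": 0,"z": 0,"roll": 0}
    - {"gripper": 0,"x": 0,"y": 0,"z": 0,"roll": 0}

```text
time_s: 52.35
eef_pos: [0.5782, 0.2151, 0.2449]
eef_rot: [0.001, 0.669, 0.743, 0.001]
wrist_force: [0.3, -0.5, -1.4]
opening: 0.148
```

```bash
python3 -c "
from h import *
import pickle
st()
o,T=pose(); print('tcp',tocase([T[:2,3]*1000]))
c=cam('wrist'); pickle.dump(c,open('hold7.pkl','wb')); save(c,'hold7.png')
g=cv2.cvtColor(c['img'],cv2.COLOR_RGB2GRAY).astype(int)
print([(r,int(g[r,215:235].mean()),int(g[r,325:345].mean())) for r in range(214,234)])
for r,z in((221.7,.1845),(227.5,.1765)): print('edge',tocase(ray(c,[[225,r],[335,r]],T[2,3]-z)*1000).round(1))
"
```

```text
t 52.4 pos [578.2 215.1 244.9] a 96.04 tilt [0.0018 0.0003] F [ 0.3 -0.5 -1.4] open 0.148
tcp [[ 0.66997537 41.28390877]]
[(214, 63, 63), (215, 63, 63), (216, 62, 62), (217, 59, 59), (218, 49, 48), (219, 38, 38), (220, 35, 37), (221, 36, 37), (222, 37, 37), (223, 37, 39), (224, 41, 41), (225, 42, 43), (226, 43, 42), (227, 42, 43), (228, 42, 42), (229, 42, 43), (230, 42, 42), (231, 42, 43), (232, 42, 42), (233, 42, 42)]
edge [[-17.   18.4]
 [-16.9  68. ]]
edge [[-17.   19.6]
 [-16.9  66.7]]
```

View pics/hold7.png

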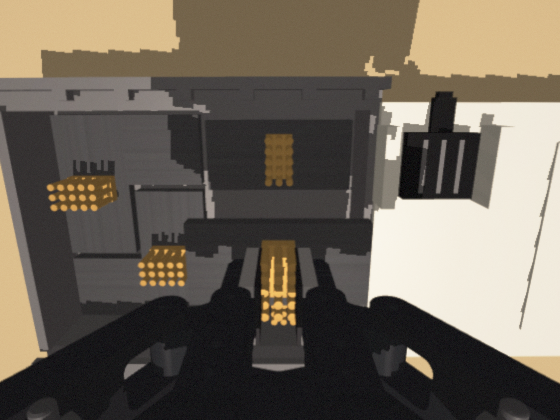

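```bash
python3 -c "
from h import *
import pickle
c=pickle.load(open('hold7.pkl','rb')); z0=.2449
g=cv2.cvtColor(c['img'],cv2.COLOR_RGB2GRAY).astype(int)
print([(r,int(g[r,220:250].mean()),int(g[r,310:340].mean())) for r in range(182,200)])
print('held',tocase(ray(c,[[225,217.7],[335,217.7]],z0-.1845)*1000).round(1),tocase(ray(c,[[225,223.5]],z0-.1765)*1000).round(1))
for r in (188,190,192): print(r,'bar1',tocase(ray(c,[[225,r],[335,r]],.012)*1000).round(1)[:,0])
print('ledge -x',proj(c,[[*slot(-64.5,0)/1000,.039],[*slot(-64.5,0)/1000,.004],[*slot(-78.5,0)/1000,.052]]).round(1).tolist(),[(r,int(g[r,220:250].mean())) for r in range(74,130,2)])
h=pickle.load(open('hold7.pkl','rb'))
print('held ends px',[(k,int(g[226:232,k].mean())) for k in list(range(180,192))+list(range(366,376))]); print(tocase(ray(c,[[186,223.5],[371,223.5]],z0-.1765)*1000).round(1))
"
```

```text
[(182, 43, 42), (183, 43, 41), (184, 43, 42), (185, 43, 43), (186, 43, 42), (187, 43, 42), (188, 43, 43), (189, 47, 48), (190, 58, 62), (191, 63, 64), (192, 64, 63), (193, 63, 63), (194, 63, 63), (195, 63, 63), (196, 63, 63), (197, 63, 64), (198, 63, 63), (199, 63, 64)]
held [[-18.8  18.5]
 [-18.8  67.9]] [[-18.8  19.6]]
188 bar1 [-21.6 -21.5]
190 bar1 [-20.4 -20.3]
192 bar1 [-19.2 -19.1]
ledge -x [[188.4, 112.0], [203.1, 110.9], [178.9, 78.8]] [(74, 102), (76, 87), (78, 67), (80, 68), (82, 67), (84, 68), (86, 68), (88, 67), (90, 64), (92, 67), (94, 67), (96, 67), (98, 67), (100, 66), (102, 67), (104, 66), (106, 66), (108, 66), (110, 67), (112, 67), (114, 67), (116, 66), (118, 66), (120, 44), (122, 43), (124, 43), (126, 43), (128, 42)]
held ends px [(180, 88), (181, 88), (182, 87), (183, 71), (184, 50), (185, 42), (186, 41), (187, 42), (188, 41), (189, 41), (190, 41), (191, 42), (366, 42), (367, 42), (368, 43), (369, 43), (370, 42), (371, 46), (372, 95), (373, 214), (374, 241), (375, 245)]
[[-18.8   2.9]
 [-18.6  82.1]]
```

>>> move_arm:
  moves:
    - {"gripper": 0,"x": 0,"y": -0.02,"z": 1.5,"roll": 0}
    - {"gripper": 0,"x": 0,"y": 0,"z": 1.5,"roll": 0}
    - {"gripper": 0,"x": 0,"y": 0,"z": 0.7,"roll": 0}
    - {"gripper": 0,"x": 0,"y": 0,"z": 0,"roll": 0}
    - {"gripper": 0,"x": 0,"y": 0,"z": 0,"roll": 0}

```text
time_s: 53.02
eef_pos: [0.5777, 0.2159, 0.207]
eef_rot: [0.0, 0.668, 0.744, 0.0]
wrist_force: [0.9, -0.6, -0.7]
opening: 0.149
```

```bash
python3 -c "
from h import *
import pickle
st()
o,T=pose(); print('tcp',tocase([T[:2,3]*1000])); z0=T[2,3]
c=cam('wrist')
g=cv2.cvtColor(c['img'],cv2.COLOR_RGB2GRAY).astype(int)
print([(r,int(g[r,220:240].mean())) for r in range(196,232)])
for r in(216,218,220,222): print(r,'held',tocase(ray(c,[[230,r]],z0-.1845)*1000).round(1))
for r in (200,204,208,212): print(r,'bar1',tocase(ray(c,[[225,r]],.012)*1000).round(1)[:,0])
"
```

```text
t 53.0 pos [577.7 215.9 207. ] a 96.11 tilt [0.0004 0.0001] F [ 0.9 -0.6 -0.7] open 0.149
tcp [[ 0.24222064 42.07027171]]
[(196, 43), (197, 43), (198, 43), (199, 43), (200, 43), (201, 43), (202, 43), (203, 43), (204, 43), (205, 43), (206, 43), (207, 44), (208, 47), (209, 56), (210, 63), (211, 64), (212, 63), (213, 64), (214, 64), (215, 64), (216, 63), (217, 60), (218, 49), (219, 38), (220, 37), (221, 37), (222, 37), (223, 39), (224, 41), (225, 41), (226, 43), (227, 42), (228, 42), (229, 42), (230, 43), (231, 42)]
216 held [[-20.3  21.5]]
218 held [[-19.3  21.5]]
220 held [[-18.4  21.5]]
222 held [[-17.5  21.4]]
200 bar1 [-25.]
204 bar1 [-23.]
208 bar1 [-21.]
212 bar1 [-19.1]
```

>>> move_arm:
  moves:
    - {"gripper": 0,"x": 0,"y": 0.03,"z": 0.7,"roll": 0}
    - {"gripper": 0,"x": 0,"y": 0,"z": 0.4,"roll": 0}
    - {"gripper": 0,"x": 0,"y": 0,"z": 0,"roll": 0}

```text
time_s: 53.45
eef_pos: [0.5775, 0.2158, 0.1951]
eef_rot: [-0.0, 0.668, 0.744, -0.0]
wrist_force: [-0.0, -0.4, -2.4]
opening: 0.149
```

>>> move_arm:
  moves:
    - {"gripper": 0,"x": 0,"y": 0,"z": 0.4,"roll": 0}
    - {"gripper": 0,"x": 0,"y": 0,"z": 0.3,"roll": 0}
    - {"gripper": 0,"x": 0,"y": 0,"z": 0,"roll": 0}

```text
time_s: 53.82
eef_pos: [0.5779, 0.2158, 0.1887]
eef_rot: [0.0, 0.668, 0.744, 0.0]
wrist_force: [0.1, 0.1, -0.7]
opening: 0.15
```

>>> move_arm:
  moves:
    - {"gripper": 40,"x": 0,"y": 0,"z": 0,"roll": 0}
    - {"gripper": 40,"x": 0,"y": 0,"z": 0,"roll": 0}
    - {"gripper": 40,"x": 0,"y": 0,"z": -4,"roll": 0}
    - {"gripper": 40,"x": 0,"y": 0,"z": -5,"roll": 0}
    - {"gripper": 0,"x": 0,"y": 0,"z": -5,"roll": 0}

```text
time_s: 54.45
eef_pos: [0.5777, 0.2157, 0.3303]
eef_rot: [-0.0, 0.668, 0.744, -0.0]
wrist_force: [1.0, 0.2, -0.9]
opening: 0.199
```

```bash
python3 -c "
from h import *
st()
plan(578,113,440,6.1,full=True)"
```

```text
t 54.5 pos [577.7 215.7 330.3] a 96.1 tilt [-0.0002 -0.    ] F [ 1.   0.2 -0.9] open 0.199
now [577.7 215.7 330.3] 96.1 rows 9 q6 0.09
[-1.14, -0.12, -1.22, 10.0]
[-1.14, 0.08, -1.22, 10.0]
[-1.11, 0.28, -1.22, 10.0]
[-1.04, 0.47, -1.22, 10.0]
[-0.95, 0.64, -1.22, 10.0]
[-0.82, 0.79, -1.22, 10.0]
[-0.67, 0.92, -1.22, 10.0]
[-0.5, 1.03, -1.22, 10.0]
[-0.31, 1.1, -1.22, 10.0]
```

>>> move_arm:
  moves:
    - {"gripper": 0,"x": -1.14,"y": -0.12,"z": -1.22,"roll": 10}
    - {"gripper": 0,"x": -1.14,"y": 0.08,"z": -1.22,"roll": 10}
    - {"gripper": 0,"x": -1.11,"y": 0.28,"z": -1.22,"roll": 10}
    - {"gripper": 0,"x": -1.04,"y": 0.47,"z": -1.22,"roll": 10}
    - {"gripper": 0,"x": -0.95,"y": 0.64,"z": -1.22,"roll": 10}

```text
time_s: 55.08
eef_pos: [0.5779, 0.1582, 0.3904]
eef_rot: [0.0, 0.921, 0.389, 0.0]
wrist_force: [0.4, -1.2, 0.4]
opening: -0.001
```

>>> move_arm:
  moves:
    - {"gripper": 0,"x": -0.82,"y": 0.79,"z": -1.22,"roll": 10}
    - {"gripper": 0,"x": -0.67,"y": 0.92,"z": -1.22,"roll": 10}
    - {"gripper": 0,"x": -0.5,"y": 1.03,"z": -1.22,"roll": 10}
    - {"gripper": 0,"x": -0.31,"y": 1.1,"z": -1.22,"roll": 10}
    - {"gripper": 0,"x": 0,"y": 0,"z": 0,"roll": 0}

```text
time_s: 55.7
eef_pos: [0.5784, 0.1124, 0.4399]
eef_rot: [0.0, 0.999, 0.053, 0.001]
wrist_force: [-0.0, 0.4, -1.9]
opening: -0.004
```

>>> move_arm:
  moves:
    - {"gripper": 0,"x": 0,"y": 0,"z": 0,"roll": 0}
    - {"gripper": 0,"x": 0,"y": 0,"z": 0,"roll": 0}

```text
time_s: 55.95
eef_pos: [0.5779, 0.1134, 0.4378]
eef_rot: [-0.0, 0.999, 0.054, -0.001]
wrist_force: [0.3, 0.3, 0.0]
opening: 0.002
```

```bash
python3 -c "
from h import *
import pickle
st(); c=cam('wrist'); cv2.imwrite('pics/tray2.png',cv2.resize(c['img'][0:220,170:400,::-1],None,fx=2.7,fy=2.7)); pickle.dump(c,open('tray2.pkl','wb'))
p=slot(-40,115); print('tab now',p); plan(p[0],p[1]-5,250,6.1)"
```

```text
t 56.0 pos [577.9 113.4 437.8] a 6.24 tilt [-0.0012  0.0001] F [0.3 0.3 0. ] open 0.002
tab now [529.91005495 284.05288558]
now [578.  113.4 437.9] 6.21 rows 5 q6 0.38
[-0.6, -3.4, 3.76, 0.0]
[-0.6, -3.4, 3.76, 0.0]
[-0.6, -3.4, 3.76, 0.0]
[-0.6, -3.4, 3.76, 0.0]
[-0.6, -3.4, 3.76, 0.0]
```

View pics/tray2.png

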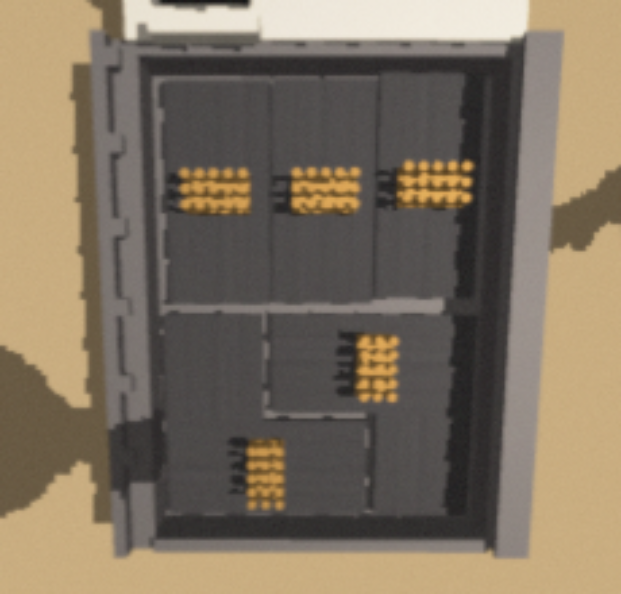

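All five lie flat and interlocked in the tray: bars at the top, corners below, and nothing overlaps. Now closing the cover.

>>> move_arm:
  moves:
    - {"gripper": 0,"x": -0.6,"y": -3.4,"z": 3.0,"roll": 0}
    - {"gripper": 0,"x": -0.6,"y": -3.4,"z": 3.5,"roll": 0}
    - {"gripper": 0,"x": -0.6,"y": -3.4,"z": 3.5,"roll": 0}
    - {"gripper": 0,"x": -0.6,"y": -3.4,"z": 3.5,"roll": 0}
    - {"gripper": 0,"x": -0.6,"y": -3.4,"z": 3.8,"roll": 0}

```text
time_s: 56.62
eef_pos: [0.5297, 0.2801, 0.2644]
eef_rot: [-0.0, 0.999, 0.054, 0.0]
wrist_force: [0.1, -0.1, -0.4]
opening: -0.004
```

>>> move_arm:
  moves:
    - {"gripper": 0,"x": 0,"y": 0,"z": 1.5,"roll": 0}
    - {"gripper": 0,"x": 0,"y": 0,"z": 0,"roll": 0}
    - {"gripper": 0,"x": 0,"y": 0,"z": 0,"roll": 0}
    - {"gripper": 0,"x": 0,"y": 0,"z": 0,"roll": 0}

```text
time_s: 57.12
eef_pos: [0.5312, 0.2782, 0.2522]
eef_rot: [-0.0, 0.999, 0.053, 0.001]
wrist_force: [-0.3, 0.4, 0.2]
opening: 0.001
```

```bash
python3 -c "
from h import *
st()
o,T=pose(); print('tcp',tocase([T[:2,3]*1000]))"
```

```text
t 57.1 pos [531.2 278.2 252.2] a 6.04 tilt [0.0027 0.0007] F [-0.3  0.4  0.2] open 0.001
tcp [[-39.29302478 109.05525328]]
```

>>> move_arm:
  moves:
    - {"gripper": 0,"x": 0,"y": -0.1,"z": 1.5,"roll": 0}
    - {"gripper": 0,"x": 0,"y": 0,"z": 0.7,"roll": 0}
    - {"gripper": 0,"x": 0,"y": 0,"z": 0.5,"roll": 0}
    - {"gripper": 0,"x": 0,"y": 0,"z": 0.45,"roll": 0}
    - {"gripper": 0,"x": 0,"y": 0,"z": 0,"roll": 0}

```text
time_s: 57.75
eef_pos: [0.53, 0.2795, 0.22]
eef_rot: [0.001, 0.999, 0.053, -0.001]
wrist_force: [-6.0, -4.2, 11.7]
opening: 0.001
```

```bash
python3 -c "
from h import *
st()
o,T=pose(); print('tcp',tocase([T[:2,3]*1000]))"
```

```text
t 57.8 pos [530.  279.5 220. ] a 6.12 tilt [-0.0015 -0.0013] F [-6.  -4.2 11.7] open 0.001
tcp [[-40.38210367 110.47302681]]
```

Bottomed lightly (about 12 N). Sliding shut.

>>> move_arm:
  moves:
    - {"gripper": 0,"x": 0,"y": 0.5,"z": 0,"roll": 0}
    - {"gripper": 0,"x": 0,"y": 1,"z": 0,"roll": 0}
    - {"gripper": 0,"x": 0,"y": 1.5,"z": 0,"roll": 0}
    - {"gripper": 0,"x": 0,"y": 1.5,"z": 0,"roll": 0}
    - {"gripper": 0,"x": 0,"y": 1.5,"z": 0,"roll": 0}

```text
time_s: 58.38
eef_pos: [0.5363, 0.2205, 0.2199]
eef_rot: [-0.001, 0.999, 0.053, -0.0]
wrist_force: [-5.3, 3.2, 10.4]
opening: -0.003
```

```bash
python3 -c "
from h import *
st()
o,T=pose(); print('tcp',tocase([T[:2,3]*1000]))"
```

```text
t 58.4 pos [536.3 220.5 219.9] a 6.13 tilt [-0.0007  0.0013] F [-5.3  3.2 10.4] open -0.003
tcp [[-40.49053621  51.12171938]]
```

>>> move_arm:
  moves:
    - {"gripper": 0,"x": 0,"y": 1.5,"z": 0,"roll": 0}
    - {"gripper": 0,"x": 0,"y": 1.5,"z": 0,"roll": 0}
    - {"gripper": 0,"x": 0,"y": 1.5,"z": 0,"roll": 0}
    - {"gripper": 0,"x": 0,"y": 1.5,"z": 0,"roll": 0}
    - {"gripper": 0,"x": 0,"y": 1.5,"z": 0,"roll": 0}

```text
time_s: 59.0
eef_pos: [0.5443, 0.1457, 0.2198]
eef_rot: [-0.001, 0.999, 0.053, -0.0]
wrist_force: [-4.6, 2.4, 10.5]
opening: 0.003
```

>>> move_arm:
  moves:
    - {"gripper": 0,"x": 0,"y": 1.5,"z": 0,"roll": 0}
    - {"gripper": 0,"x": 0,"y": 1.0,"z": 0,"roll": 0}
    - {"gripper": 0,"x": 0,"y": 0.8,"z": 0,"roll": 0}
    - {"gripper": 0,"x": 0,"y": 0.3,"z": 0,"roll": 0}
    - {"gripper": 0,"x": 0,"y": 0,"z": 0,"roll": 0}

```text
time_s: 59.62
eef_pos: [0.5482, 0.1097, 0.2199]
eef_rot: [-0.0, 0.999, 0.053, -0.0]
wrist_force: [-5.9, -0.8, 11.0]
opening: 0.001
```

```bash
python3 -c "
from h import *
st()
o,T=pose(); print('tcp',tocase([T[:2,3]*1000]))"
```

```text
t 59.6 pos [548.2 109.7 219.9] a 6.1 tilt [-0.001 -0.   ] F [-5.9 -0.8 11. ] open 0.001
tcp [[-40.49977572 -60.32071648]]
```

>>> move_arm:
  moves:
    - {"gripper": 0,"x": 0,"y": 0.5,"z": 0,"roll": 0}
    - {"gripper": 0,"x": 0,"y": 0.4,"z": 0,"roll": 0}
    - {"gripper": 0,"x": 0,"y": 0.2,"z": 0,"roll": 0}
    - {"gripper": 0,"x": 0,"y": 0,"z": 0,"roll": 0}
    - {"gripper": 0,"x": 0,"y": 0,"z": 0,"roll": 0}

```text
time_s: 60.25
eef_pos: [0.5499, 0.0996, 0.22]
eef_rot: [-0.001, 0.999, 0.053, 0.001]
wrist_force: [-1.7, 4.4, 7.5]
opening: 0.001
```

```bash
python3 -c "
from h import *
st()
o,T=pose(); print('tcp',tocase([T[:2,3]*1000]))"
```

```text
t 60.2 pos [549.9  99.6 220. ] a 6.1 tilt [0.0014 0.0016] F [-1.7  4.4  7.5] open 0.001
tcp [[-39.89110918 -70.52627022]]
```

Force is only 4.4 N. I'll push slightly further to confirm the stop, then release.

>>> move_arm:
  moves:
    - {"gripper": 0,"x": 0,"y": 0.2,"z": 0,"roll": 0}
    - {"gripper": 0,"x": 0,"y": 0.1,"z": 0,"roll": 0}
    - {"gripper": 0,"x": 0,"y": 0,"z": 0,"roll": 0}

```text
time_s: 60.62
eef_pos: [0.55, 0.0983, 0.22]
eef_rot: [-0.003, 0.999, 0.053, 0.001]
wrist_force: [-1.8, 14.9, 7.6]
opening: -0.001
```

```bash
python3 -c "
from h import *
st()
o,T=pose(); print('tcp',tocase([T[:2,3]*1000]))"
```

```text
t 60.6 pos [550.   98.3 220. ] a 6.09 tilt [0.0014 0.0052] F [-1.8 14.9  7.6] open -0.001
tcp [[-39.95449433 -71.79451744]]
```

>>> move_arm:
  moves:
    - {"gripper": 0,"x": 0,"y": -0.2,"z": 0,"roll": 0}
    - {"gripper": 0,"x": 0,"y": 0,"z": -1,"roll": 0}
    - {"gripper": 0,"x": 0,"y": 0,"z": -3,"roll": 0}
    - {"gripper": 0,"x": 0,"y": 0,"z": -5,"roll": 0}
    - {"gripper": 0,"x": 0.7,"y": 0,"z": -5,"roll": 0}

```text
time_s: 61.25
eef_pos: [0.5561, 0.0986, 0.3598]
eef_rot: [-0.0, 0.999, 0.053, -0.001]
wrist_force: [0.3, -0.4, 0.0]
opening: -0.003
```

>>> move_arm:
  moves:
    - {"gripper": 0,"x": 0.7,"y": -0.6,"z": -5,"roll": 0}
    - {"gripper": 0,"x": 0.7,"y": -0.6,"z": -3,"roll": 0}
    - {"gripper": 0,"x": 0.7,"y": 0,"z": 0,"roll": 0}
    - {"gripper": 0,"x": 0,"y": 0,"z": 0,"roll": 0}
    - {"gripper": 0,"x": 0,"y": 0,"z": 0,"roll": 0}

```text
time_s: 61.88
eef_pos: [0.5757, 0.1126, 0.4368]
eef_rot: [-0.0, 0.999, 0.053, -0.002]
wrist_force: [0.5, 0.8, -0.8]
opening: -0.002
```

Run:
```python
from h import *
import pickle
st(); c=cam('wrist'); save(c,'end.png'); t=cam('top'); save(t,'endtop.png'); c0=pickle.load(open('case2.pkl','rb'))
for n,k in(('start',c0),('end',c)):
    g=cv2.cvtColor(k['img'],cv2.COLOR_RGB2GRAY); q=proj(k,[[*slot(-40,-60)/1000,.054]])[0].astype(int); x,y=q
    m=np.zeros_like(g); s=np.s_[y-21:y+21,x-14:x+26]; m[s]=(g[s]<70)*255
    ct=max(cv2.findContours(m,0,1)[0],key=cv2.contourArea).reshape(-1,2)
    r=cv2.minAreaRect(ray(k,ct,.054)[:,:2].astype(np.float32)*1000); print(n,q,'tab rect',r,'case',tocase([r[0]]).round(1))
# cover white extent in y and bystanders in top view
hsv=cv2.cvtColor(c['img'],cv2.COLOR_RGB2HSV)
w=((hsv[:,:,1]<50)&(hsv[:,:,2]>170)).astype(np.uint8); n,L,s,ce=cv2.connectedComponentsWithStats(w); i=1+np.argmax(s[1:,4]); print('white',s[i])
t0=pickle.load(open('top0.pkl','rb'))['img']; t1=t['img']
for nm,(x,y) in dict(spray=(178,110),vase=(378,133),pot=(135,294),dish=(383,207)).items():
    print(nm,'diff',np.abs(t0[y-18:y+18,x-18:x+18].astype(int)-t1[y-18:y+18,x-18:x+18]).mean().round(1))
```

```text
t 61.9 pos [575.7 112.6 436.8] a 6.09 tilt [-0.0039 -0.    ] F [ 0.5  0.8 -0.8] open -0.002
start [252 177] tab rect ((547.5807495117188, 110.58549499511719), (28.59308624267578, 31.552183151245117), 5.751926422119141) case [[-41.  -59.4]]
end [253 176] tab rect ((547.845458984375, 111.19071960449219), (27.139503479003906, 31.467422485351562), 5.614184856414795) case [[-40.7 -58.8]]
white [  219    12   145   188 23176]
spray diff 15.5
vase diff 8.1
pot diff 18.0
dish diff 19.0
```

Run:
```python
from h import *
import pickle
t0,s0=[pickle.load(open(n,'rb'))['img'] for n in('top0.pkl','scene0.pkl')]
t1,s1=cv2.imread('pics/endtop.png')[:,:,::-1],cam('scene')['img']
B={'scene':{'spray':(455,345,1),'vase':(228,305,2),'pot':(577,300,3),'dish':(275,287,4)},'top':{'vase':(530,185,2),'pot':(190,412,3),'dish':(537,290,4),'spray':(250,155,1)}}
for v,(a,b) in {'scene':(s0,s1),'top':(t0,t1)}.items():
  for n,(x,y,k) in B[v].items():
    x,y=int(x/1.4),int(y/1.4); o=[]
    for im in(a,b):
        h=cv2.cvtColor(np.ascontiguousarray(im[y-35:y+35,x-35:x+35]),cv2.COLOR_RGB2HSV).astype(int)
        H,S,V=h[:,:,0],h[:,:,1],h[:,:,2]
        m={1:((H<6)|(H>172))&(S>160)&(V>80),2:(H>50)&(H<90)&(S>60),3:((H<11)|(H>172))&(S>110),4:(S<45)&(V>110)}[k]
        yy,xx=np.where(m); o.append((int(m.sum()),*( (xx.mean().round(1),yy.mean().round(1)) if m.any() else ())))
    print(v,n,o)
```

```text
scene spray [(202, np.float64(40.2), np.float64(46.1)), (198, np.float64(40.2), np.float64(46.0))]
scene vase [(1159, np.float64(33.1), np.float64(31.8)), (1176, np.float64(33.1), np.float64(31.8))]
scene pot [(114, np.float64(36.0), np.float64(31.4)), (131, np.float64(35.1), np.float64(31.8))]
scene dish [(244, np.float64(32.2), np.float64(35.8)), (180, np.float64(31.4), np.float64(36.0))]
top vase [(298, np.float64(28.0), np.float64(42.8)), (302, np.float64(28.0), np.float64(42.9))]
top pot [(153, np.float64(39.1), np.float64(37.3)), (76, np.float64(26.7), np.float64(36.0))]
top dish [(192, np.float64(31.3), np.float64(34.5)), (610, np.float64(34.0), np.float64(34.8))]
top spray [(146, np.float64(31.3), np.float64(30.3)), (91, np.float64(29.1), np.float64(26.1))]
```

```bash
python3 -c "
from bench import ctrl
print(ctrl.hand_in())"
```

```text
the job is handed in; nothing more can be done
None
```

The job is handed in at about 62 s of robot time; no verdict was reported. I slid the cover open with the tab held down, laid the stone in the dish, and packed all five pin holders in the tray. Then I slid the cover shut against its stop and let the tab up.

**Last checks**
- **Tray:** the picture just before closing shows all five holders flat, pins up and interlocked, with none on another.
- **Cover and tab:** the tab measured at (-40.7, -58.8) mm in the case, against (-41.0, -59.4) at the start, and looks the same size. So the cover is shut and the tab looks up; I did not test the lock by pushing on it.
- **Stone:** it was seen flat in the dish twice, last before the third bar was picked up. I had no viewings left for a picture at the end.
- **Bystanders:** in the scene camera the spray bottle, vase and pot are within 1 px of where they started. The top view disagreed for the pot and spray bottle. I put that down to the arm's shadow and occlusion, without looking at the picture.

**What went wrong:** on the first try the +x bar caught on the side ledge and tilted in the grip, with wrist force reaching about 88 N. That is under the 120 N wrist limit, and the load seemed to go through the fingers and the bar rather than the gripper body, though I could not measure that. I set the bar down flat on the bench, measured it again and placed it cleanly.

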